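# Swap the block in a dry-block heater

## Robot

A 6-joint arm with a two-finger parallel gripper is mounted at the origin on the work surface. World frame = base frame: x ahead of the robot, y to its left, z up, the work surface at z = 0. Lengths are in m, angles in degrees, forces in N, time in s.
With the tool pointing down it reaches from about 0.4 to 0.825 m from the base axis. Payload 7 kg.
Tool frame: the origin (TCP) lies between the finger pads; the fingertips stand ctrl.nose_length ahead of it and the grasp point (between the pads) lies 2 mm behind it (ctrl.nose_length is the distance from the TCP to the fingertips, in m); z points along the fingers, y is the line along which they close (so a half turn about z gives the same grasp; the last joint's range is limited). The gripper opens to 88 mm and grips with 3 to 60 N. Pads are 19 mm wide; open, the fingers measure 130 mm over their backs; the gripper's body (78 mm by 193 mm) begins 47 mm behind the grasp point.
Start: joints at [83.543, 20.546, 0.682, 0, -70.136, -16.507], TCP at [0.263, 0.621, 0.244] pointing down, gripper open.
Joint ranges: [-176.03, 176.03], [-82.01, 121.73], [-58.28, 71.71], [-173.87, 95.51], [-174.79, -0.11], [-173.66, 173.66]. Speed limits (degrees/s): [136.94, 136.94, 172.46, 180, 180, 180].

## Interface

Orientations are given as [roll, pitch, yaw] about the fixed x, y, z axes, in that order (R = Rz(yaw) Ry(pitch) Rx(roll)).
In Python, from plant import ctrl gives the robot as it stands.
- The arm moves only by the tool apply_moves, never from a script. Its argument "commands" is a list of rows, each a list of 3 entries, a list of its own where there are three numbers: the shift along the world's x, y, z in cm, then the turn about the world's z in rad, then the closure, from 0 (fully open) to 1 (shut). In form: [[[x, y, z], turn, jaw], ...]. A call has 1 to 20 rows; each row is the pose to reach, as a shift and turn from the pose commanded when the call began; what a row does not reach only later rows make up. A row lasts 1/12 s, in which the tool goes at most 41.7 mm and 7.16 degrees, less where a joint would pass 70% of its speed; a pose out of reach is approached as far as the arm can. A call with a gripper value outside its range is refused whole. The fingers move at their own pace and stop on an object; the grip force is fixed at half the most. Time passes only in rows, so rows that repeat a pose let the fingers close. It gives the time, the measured TCP pose, the force, the opening and the grip force at its end, in the units of the state.
- ctrl.get_obs(): the state, without advancing time (a new reading comes with each control period).
- ctrl.snapshot(name): name is "side" or "top"; returns a dict with "img" (384x512x3 uint8, red, green, blue), "fx", "fy", "cx", "cy" (pixels), "T" (4x4, takes a point from camera to world coordinates). Camera axes: x right, y up, looking along -z (the intrinsics and any distortion apply to the point x, -y, -z); pixel columns grow to the right and rows downward; lengths in m; the calibration is good to about 2 mm. A picture is of the moment at which its call begins. There is no depth.
- ctrl.close_job(): hands the job in; it is judged then, once.
Trained networks look in a picture, given as the dict that the camera call returned (one of the last four; its "shot" number tells which), for a name from the list of things; names that differ only in an ending like _2 or _b are one class to them, and where a whole thing is asked for, a point or a joint stands for the part that bears it (a point fixed in the world has none). Each returns a list of dicts, best first, with "score" (0 to 1); they miss things now and then, are a little off and sometimes report something else, mostly with a low value. They report only what shows in the picture. A call takes as long as a camera call.
- ctrl.search_frame(picture, target): "at" ([column, row] in pixels, amid what is visible of it).
- ctrl.spot_point(picture, target): "at" ([column, row] in pixels: a listed point, or the origin of a listed thing).
The state is a dict: "clock": time; "joint_pos": joint angles; "qvel": joint speeds; "tau": joint torques, N m; "tool_pos": TCP position; "orientation": TCP orientation; "force": force on the tool from outside, world axes, zero at the start; "moment": the same for the moment, N m; "opening": finger opening in m; "gripper_force": force on a finger pad.
Only numpy, scipy, OpenCV 4.12 (cv2) and the standard library are available. Lean on these libraries where they do the work, as an engineer would, in place of code of your own. Each camera call takes 0.05 s, during which the arm holds its last target. There are 200 camera calls.

## Task

Change over the block in the dry-block heater: lift the twelve-well block out of its bay and stand it wells up on the cork mat, then fit the six-well block, which lies on its side on the bench, fully home in the bay with its wells facing up. Then flip the heater's toggle switch over to on. Lower the blocks into place rather than dropping them, and leave the other things on the bench where they are.

Things in the scene. Friction and masses are not known exactly. Their poses are not given: they have to be found in the camera images.
- block12: Aluminium heater block with twelve 10.5 mm wells (3 x 4), seated wells up in the bay. Body 50 (x) x 62 (y) x 34 mm on a smaller locating foot 38 (x) x 50 (y) x 14 mm; 48 mm high in all, about 0.26 kg. Origin at the centre of the foot's underside; +z towards the wells; the body spans z = 14 to 48 mm. Best gripped across its 62 mm, on the end faces (y = +-31 mm).
- block6: Aluminium heater block with six 16.5 mm wells (2 x 3); shape, size, mass and axes as block12. At the start it lies on the bench on a long side: its z axis is level, wells facing away from the robot (along +x, yaw within 0.5 rad), its x axis points straight down, its origin is 25 mm above the bench. It fits the bay either way round its z axis.
- heater: Dry-block heater, fixed, on the robot's left or right, place and yaw (within 0.3 rad) differ each time: white housing 200 (x) x 170 (y) mm, flat top (deck) 85 mm above the bench. Origin at the centre of its underside, z up; its -x side, with the control panel and toggle, faces the robot.
- bay (a point): Centre of the bay's floor, 73 mm above the bench, 30 mm in +x from the heater's centre; axes as the heater's. The bay is a pocket 41.5 (x) x 53.5 (y) mm, 12 mm deep below the deck, mouth chamfered 1.5 mm. A seated block's origin lies here, its y axis along the heater's y (either way), the underside of its body 2 mm above the deck, its top 36 mm above it.
- power (a joint): Toggle switch of the heater, rad: -0.45 off (lever leans to the heater's -y side), +0.45 on (leans to its +y side). Over-centre: past upright it falls to its stop by itself; about 1 N at the tip moves it.
- power_tip (a point): Tip of the toggle's steel lever (11 mm across, 39 mm long). The lever pivots 3 mm above the deck, at x = -70 mm, y = 0 in the heater's frame, about the heater's x axis; nothing else stands on the deck beside it.
- mat: Square cork mat 120 x 120 x 5 mm, fixed on the bench and empty. Origin at the centre of its underside; z up.
- spare: Bystander: a third block of the same outside shape with twenty tiny wells, standing wells up beyond the mat and the six-well block. Origin at the centre of its underside, 48 mm high.
- rack: Bystander: blue and black test-tube rack, fixed, 110 x 150 mm, deck 78 mm high, with capped tubes standing up to 162 mm above the bench; on the side of the bench that the heater is not on. Origin at the centre of its underside.
- marker: Bystander: marker pen lying on the bench on the robot's side of the mat and block, 130 mm long (along its x axis), 14 mm high. Origin under its middle.
- reservoir: Bystander: white plastic reagent trough 92 x 137 x 30 mm at the far left of the bench. Origin at the centre of its underside.
- beaker: Bystander: glass beaker 60 mm across, 80 mm high, beyond the mat and block. Origin at the centre of its underside.
- flask: Bystander: stoppered volumetric flask, 52 mm across, 135 mm high with a thin neck, at the far right of the bench. Origin at the centre of its underside.
- microplate: Bystander: clear 96-well plate 86 x 128 x 14 mm at the far side of the bench. Origin at the centre of its underside.
- vial: Bystander: small brown glass jar with a black cap, 34 mm across, 45 mm high, on the robot's left of the mat and block. Origin at the centre of its underside.

How it is judged:
By the outcome, as a careful person would: the job done as asked, in the order asked, and still so for the second after the job is handed in, with the robot touching nothing.
It also fails if it takes over 69 s, if anything falls off the work surface, if the arm or the gripper's body presses on something with over 40 N, if the wrist force passes 120 N, or if a joint passes its speed limit or range.

## Working session

There is one attempt and no reset: what is moved stays moved. The work goes in short steps, Python scripts to look and compute and a tool call to move; the robot and the scene stay as the last step left them, time stands still between calls to the robot, and variables do not carry over. Pictures are saved under pics/ and viewed, at most 10 in all, crops included, and the job is handed in when it is done.

Besides the shell and the picture viewer there is one more tool, called after "Emit:" by a JSON object that holds its "op" and its "data", one argument or row to a line. apply_moves: Moves the arm, as the interface text tells. Its arguments: {"type":"object","properties":{"commands":{"type":"array"}},"required":["commands"]}

```bash
mkdir -p pics; ls
cat > h.py <<'E'
import numpy as np, cv2
from plant import ctrl
def ray(p,px):
    T=np.array(p["T"]); d=np.array([(px[0]-p["cx"])/p["fx"],-(px[1]-p["cy"])/p["fy"],-1.])
    return T[:3,3],T[:3,:3]@d
def at_z(p,px,z):
    o,d=ray(p,px); return o+d*(z-o[2])/d[2]
def proj(p,X):
    T=np.array(p["T"]); c=T[:3,:3].T@(np.array(X)-T[:3,3])
    return np.array([p["cx"]+p["fx"]*c[0]/-c[2],p["cy"]-p["fy"]*c[1]/-c[2]])
def save(p,name,crop=None,s=1):
    im=p["img"][:,:,::-1]
    if crop: im=im[crop[1]:crop[3],crop[0]:crop[2]]
    cv2.imwrite("pics/"+name,cv2.resize(im,None,fx=s,fy=s,interpolation=cv2.INTER_CUBIC))
E
python3 - <<'E'
from h import *
print(ctrl.nose_length); print(ctrl.get_obs())
ims=[]
for n in ("top","side"):
    p=ctrl.snapshot(n); print(n,[k for k in p],p["fx"],p["cx"],p["cy"],np.round(p["T"],3).tolist()); save(p,n+"0.png",s=1.5)
    for t in ("block12","block6","heater","bay","power_tip","mat","spare","rack","marker","vial","beaker"):
        s=ctrl.spot_point(p,t)[:2]; f=ctrl.search_frame(p,t)[:1]
        print(t,[(np.round(a["at"],1).tolist(),round(a["score"],2)) for a in s],[(np.round(a["at"],1).tolist(),round(a["score"],2)) for a in f])
E
```

```text
pics
0.017
{'clock': 0.0, 'joint_pos': array([ 8.35422953e+01,  2.05900475e+01,  6.33533338e-01, -2.23771387e-02,
       -7.01349966e+01, -1.65076123e+01]), 'qvel': array([-0.11524426,  0.01207332, -0.02037292,  0.0416262 , -0.02381763,
        0.0196729 ]), 'tau': array([ 1.81686799e-03, -5.82721066e+01,  2.93052292e+01,  6.99724495e+00,
        6.83402453e-03, -1.74524512e-04]), 'tool_pos': array([0.26318878, 0.62106945, 0.2426294 ]), 'orientation': array([ 1.79906283e+02, -5.83603884e-03, -2.29729330e+01]), 'force': array([0.41611756, 0.15647183, 0.32884598]), 'moment': array([-0.00750982,  0.00129971, -0.03143368]), 'gripper_force': 0.0, 'opening': 0.08759373214790318}
top ['img', 'fx', 'fy', 'cx', 'cy', 'T', 'shot'] 455.32158623721347 255.28930823849458 186.01381707947564 [[-0.004, 0.981, -0.193, 0.349], [-1.0, -0.003, 0.004, -0.009], [0.003, 0.193, 0.981, 1.445], [0.0, 0.0, 0.0, 1.0]]
block12 [([378.1, 212.8], 0.98), ([226.4, 206.7], 0.62)] [([227.7, 195.9], 0.78)]
block6 [([378.1, 212.8], 0.98), ([226.4, 206.7], 0.62)] [([227.7, 195.9], 0.78)]
heater [([365.2, 221.1], 0.76)] [
[... 751 characters left out ...]
356.2, 166.0], 0.84), ([237.2, 238.7], 0.73)] [([356.4, 158.1], 0.95)]
block6 [([356.2, 166.0], 0.84), ([237.2, 238.7], 0.73)] [([356.4, 158.1], 0.95)]
heater [([358.7, 186.1], 0.78)] [([365.8, 173.1], 0.61)]
bay [([352.7, 164.4], 0.6), ([181.7, 219.3], 0.53)] [([364.2, 177.4], 0.92)]
power_tip [([391.3, 158.6], 0.6)] [([389.6, 164.7], 0.47)]
mat [([288.2, 227.1], 0.75)] [([287.0, 228.7], 0.76)]
spare [([227.1, 205.9], 0.73)] [([228.8, 200.5], 0.78)]
rack [([142.5, 326.6], 0.65)] [([132.6, 308.4], 0.65)]
marker [([307.1, 265.1], 0.56)] [([304.8, 264.7], 0.75)]
vial [([223.8, 293.0], 0.87), ([280.2, 176.7], 0.3)] [([222.3, 283.9], 0.93)]
beaker [([250.3, 185.9], 0.7)] [([252.3, 174.3], 0.76)]
```

View pics/top0.png

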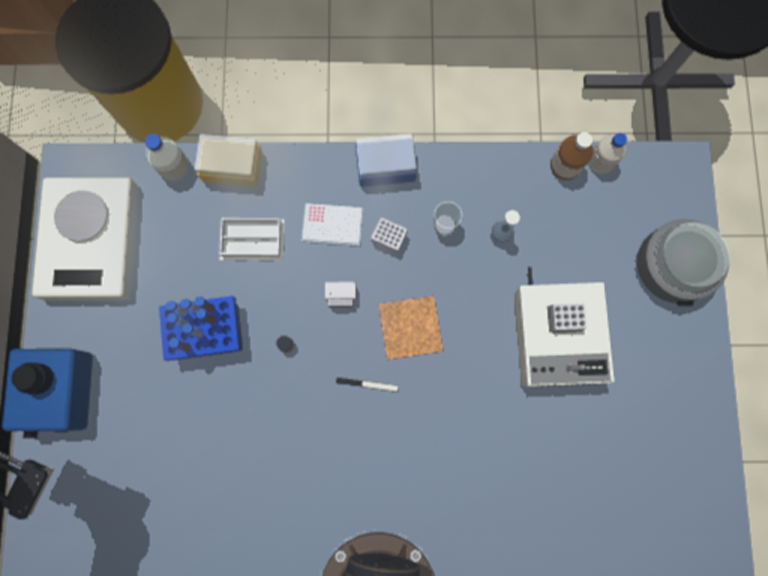

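View pics/side0.png

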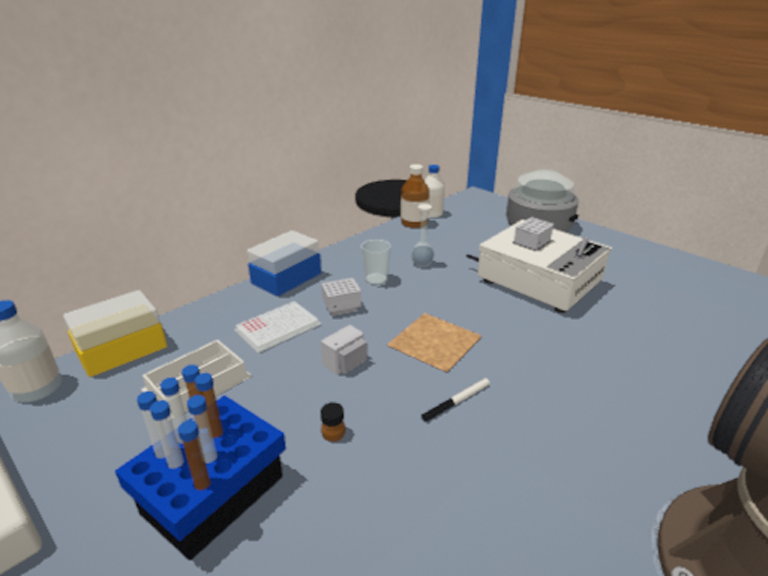

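The top view shows the heater on the right, with block12 at about (378,212) px native. The mat is at (273,218), block6 at (227,196) with its wells facing up the image (+x), the marker at (244,257) and the vial at (190,229). The side view agrees. Next I'll fit poses from silhouettes in both views.

```bash
cat >> h.py <<'E'
from scipy.optimize import minimize
def box(x0,x1,y0,y1,z0,z1):
    return np.array([[a,b,c] for a in(x0,x1) for b in(y0,y1) for c in(z0,z1)])/1000.
HEAT=box(-100,100,-85,85,0,85); MAT=box(-60,60,-60,60,0,5)
BLK=np.vstack([box(-25,25,-31,31,14,48),box(-19,19,-25,25,0,14)])
def rz(a): return np.array([[np.cos(a),-np.sin(a),0],[np.sin(a),np.cos(a),0],[0,0,1]])
LAY=np.array([[0,0,1],[0,1,0],[-1,0,0]])  # columns: block x->-z world, y->y, z->x
def hullpix(p,pts,S=8):
    q=np.array([proj(p,X) for X in pts]); return cv2.convexHull((q*S).astype(np.float32))
def mask(p,kind,px,r):
    im=p["img"].astype(int); b=im[...,2]-im[...,0]
    m=(b<8)&(im.sum(2)>330) if kind=="grey" else (b<-15)
    m=m.astype(np.uint8); m=cv2.morphologyEx(m,cv2.MORPH_OPEN,np.ones((2,2),np.uint8))
    w=np.zeros_like(m); c,rw=int(px[0]),int(px[1]); w[max(0,rw-r):rw+r,max(0,c-r):c+r]=1
    n,l,st,_=cv2.connectedComponentsWithStats(m*w); k=1+np.argmax(st[1:,4]); 
    return (l==k).astype(np.uint8)
def fit(views,pts,p0,Rl=np.eye(3),z=0.):
    # views: list of (pic, mask); joint fit of hulls, sub-pixel
    H=[]
    for p,m in views:
        c=np.vstack([k for k in cv2.findContours(cv2.resize(m*255,None,fx=8,fy=8,interpolation=cv2.INTER_LINEAR)//128,0,2)[0]])
        H.append(cv2.convexHull(((c.astype(np.float32)+.5)-4)))
    def cost(v):
        P=pts@Rl.T@rz(v[2]).T+[v[0],v[1],z]; s=0
        for (p,m),h in zip(views,H):
            q=hullpix(p,P); A,B=cv2.contourArea(q),cv2.contourArea(h); I=cv2.intersectConvexConvex(q,h)[0]
            s+=1-I/(A+B-I)
        return s
    best=min((minimize(cost,[p0[0],p0[1],a],method="Nelder-Mead",options=dict(initial_simplex=np.array([[p0[0],p0[1],a],[p0[0]+.01,p0[1],a],[p0[0],p0[1]+.01,a],[p0[0],p0[1],a+.15]]),xatol=1e-5,fatol=1e-6,maxiter=600)) for a in(-.25,0,.25)),key=lambda r:r.fun)
    return best.x,best.fun
E
cat > m1.py <<'E'
from h import *
t=ctrl.snapshot("top"); s=ctrl.snapshot("side")
def draw(im,p,P,col): 
    h=(hullpix(p,P,3)+1).astype(int); cv2.polylines(im,[h],True,col,1)
it,is_=[cv2.resize(p["img"][:,:,::-1],None,fx=3,fy=3,interpolation=cv2.INTER_CUBIC) for p in (t,s)]
for nm,kind,pts,Rl,z,pt,rt,ps,rs in (("heater","grey",HEAT,np.eye(3),0,(377,222),42,(363,175),48),("mat","o",MAT,np.eye(3),0,(273,218),30,(289,227),38),("block6","grey",BLK,LAY,.025,(227,196),20,(230,234),24)):
    p0=at_z(t,pt,.03); mt,ms=mask(t,kind,pt,rt),mask(s,kind,ps,rs)
    for lab,v in (("top",[(t,mt)]),("side",[(s,ms)]),("both",[(t,mt),(s,ms)])):
        x,f=fit(v,pts,p0,Rl,z); print(nm,lab,np.round(x,4),round(f,3))
    P=pts@Rl.T@rz(x[2]).T+[x[0],x[1],z]
    draw(it,t,P,(0,0,255)); draw(is_,s,P,(0,0,255))
cv2.imwrite("pics/fit.png",np.vstack([it[500:800,600:1260],is_[380:780,600:1260]])[:600] if 0 else np.vstack([it[520:800,580:1280],is_[400:710,580:1280]]))
E
python3 m1.py
```

```text
heater top [ 0.5035 -0.3842  0.0235] 0.029
heater side [ 0.5068 -0.3918  0.03  ] 0.04
heater both [ 0.5044 -0.3861  0.0333] 0.089
mat top [ 0.5254 -0.0748  0.1267] 0.041
mat side [ 0.5233 -0.0665  0.1381] 0.016
mat both [ 0.5243 -0.0731  0.1389] 0.158
block6 top [0.5669 0.0703 0.0807] 0.188
block6 side [0.5726 0.0692 0.3769] 0.16
block6 both [0.5716 0.0731 0.0463] 0.412
```

View pics/fit.png

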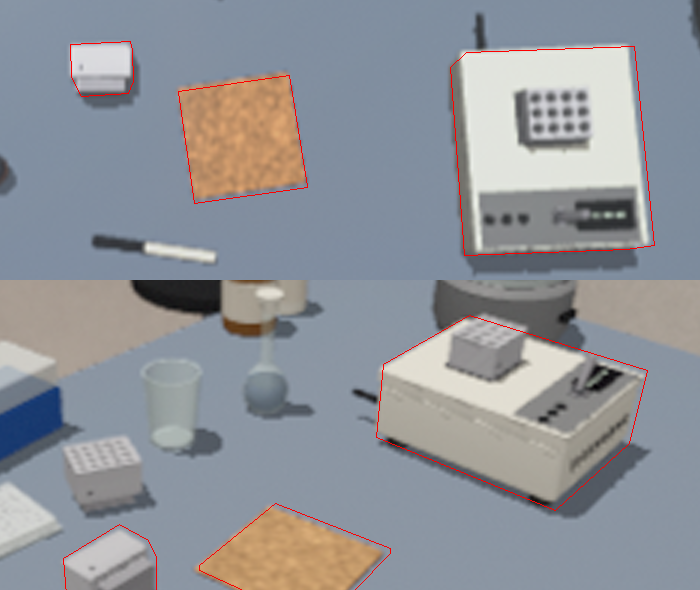

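The overlay fits well. The heater is at about (0.504,-0.385), yaw about 0.03, and the mat at about (0.524,-0.073). The two views disagree by several mm in y, so I'll calibrate against the gripper by hovering over block12.

Emit:
{"op": "apply_moves", "data": {
  "commands": [
    [[23.7,-52,0.5],0.43,0],
    [[23.7,-52,0.5],0.43,0],
    [[23.7,-52,0.5],0.43,0],
    [[23.7,-52,0.5],0.43,0],
    [[23.7,-52,0.5],0.43,0],
    [[23.7,-52,0.5],0.43,0],
    [[23.7,-52,0.5],0.43,0],
    [[23.7,-52,0.5],0.43,0],
    [[23.7,-52,0.5],0.43,0],
    [[23.7,-52,0.5],0.43,0],
    [[23.7,-52,0.5],0.43,0],
    [[23.7,-52,0.5],0.43,0],
    [[23.7,-52,0.5],0.43,0],
    [[27.1,-100.6,-4],0.43,0],
    [[27.1,-100.6,-4],0.43,0],
    [[27.1,-100.6,-4],0.43,0],
    [[27.1,-100.6,-4],0.43,0],
    [[27.1,-100.6,-4],0.43,0],
    [[27.1,-100.6,-4],0.43,0],
    [[27.1,-100.6,-4],0.43,0]
  ]
}}

```text
clock: 4.07
tool_pos: [0.514, -0.1628, 0.2233]
orientation: [180.0, -0.1, 1.7]
force: [-0.0, 0.6, 0.8]
opening: 0.0879
gripper_force: 0.0
```

Emit:
{"op": "apply_moves", "data": {
  "commands": [
    [[2,-20,-2.5],0,0],
    [[2,-20,-2.5],0,0],
    [[2,-20,-2.5],0,0],
    [[2,-20,-2.5],0,0],
    [[2,-20,-2.5],0,0],
    [[2,-20,-2.5],0,0],
    [[2,-20,-2.5],0,0],
    [[2,-20,-2.5],0,0]
  ]
}}

```text
clock: 4.73
tool_pos: [0.5338, -0.3609, 0.1977]
orientation: [-180.0, 0.0, 1.6]
force: [0.0, 1.0, 0.2]
opening: 0.0876
gripper_force: 0.0
```

Run:
```python
from h import *
o=ctrl.get_obs(); print(o["tool_pos"],o["orientation"])
ims=[]
for n,P in (("top",None),("side",None)):
    p=ctrl.snapshot(n); X=np.array(o["tool_pos"]); psi=np.radians(o["orientation"][2]); yv=rz(psi)@[0,1,0]
    im=cv2.resize(p["img"][:,:,::-1],None,fx=4,fy=4,interpolation=cv2.INTER_CUBIC)
    for q,c in ((X-[0,0,.017],(0,0,255)),(X-[0,0,.017]+.044*yv,(0,255,0)),(X-[0,0,.017]-.044*yv,(0,255,0)),(X-[0,0,.017]+.065*yv,(255,0,0)),(X-[0,0,.017]-.065*yv,(255,0,0))):
        a=(proj(p,q)+.5)*4; cv2.circle(im,tuple(a.astype(int)),2,c,-1)
    a=(proj(p,X)*4).astype(int); print(n,a)
    ims.append(im[max(0,a[1]-150):a[1]+150,max(0,a[0]-330):a[0]+330][:300,:660])
w=min(i.shape[1] for i in ims); cv2.imwrite("pics/hover.png",np.vstack([i[:,:w] for i in ims]))
```

```text
[ 0.53382499 -0.36092688  0.19773911] [-1.79982525e+02  3.02969272e-02  1.61577386e+00]
top [1523  828]
side [1429  504]
```

View pics/hover.png

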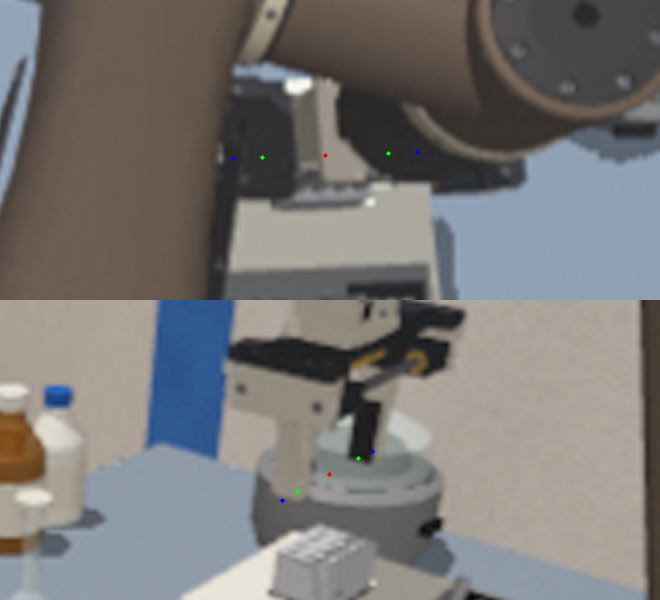

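In the side crop the projected fingertips land on the real ones within about 1–2 px of the 4x image, so the side calibration is good. Block12's top corners (crop) are at about (277,562), (322,525), (375,545) and (328,570). Next I'll triangulate block12's top centre from both views.

Run:
```python
from h import *
t=ctrl.snapshot("top"); s=ctrl.snapshot("side")
print(t["fx"],t["fy"],s["fx"],s["fy"],ctrl.get_obs()["tool_pos"])
T=[(367.8,203.2),(389.8,203.2),(390.4,219.9),(369.2,220.8)]; S=[(344,154),(355.25,144.75),(368.5,149.75),(357,156.5)]
for p,L in ((t,T),(s,S)):
    Q=np.array([at_z(p,x,.121) for x in L]); print(np.round(Q,4).tolist(),Q.mean(0).round(4))
print("mat top",at_z(t,(272.7,219.6),0),"side",at_z(s,(288.2,227.1),0))
for pt in ((272.7,219.6),): print(at_z(t,(274.3-.5,218-.3),.005))
print("tip side pred",proj(s,[.507,-.39,.127]))
# triangulate
o1,d1=ray(t,np.mean(T,0)); o2,d2=ray(s,np.mean(S,0)); A=np.c_[d1,-d2]; k=np.linalg.lstsq(A,o2-o1,rcond=None)[0]
print(o1+k[0]*d1,o2+k[1]*d2)
# heater+block fit on side
H=np.vstack([HEAT,BLK+[.03,0,.073]])
m=mask(s,"grey",(363,175),48); x,f=fit([(s,m)],H,(.505,-.385),z=0); print("side heater+block",x.round(4),f)
im=cv2.resize(s["img"][:,:,::-1],None,fx=4,fy=4,interpolation=cv2.INTER_CUBIC)
for P,c in ((HEAT,(0,0,255)),(box(-100,100,-85,85,85,85.01),(0,255,0)),(box(5,55,-31,31,120.99,121),(255,0,0)),(box(5,55,-31,31,87,121),(255,255,0))):
    P=P@rz(x[2]).T+[x[0],x[1],0]; cv2.polylines(im,[(hullpix(s,P,4)+2).astype(int)],True,c,1)
cv2.imwrite("pics/hs.png",im[520:900,1220:1720])
```

```text
455.32158623721347 455.32158623721347 348.68411157590697 348.68411157590697 [ 0.53449291 -0.35968737  0.19875528]
[[0.5567, -0.345, 0.121], [0.5565, -0.4098, 0.121], [0.5071, -0.4085, 0.121], [0.5047, -0.3464, 0.121]] [ 0.5313 -0.3774  0.121 ]
[[0.5416, -0.3216, 0.121], [0.5536, -0.4038, 0.121], [0.506, -0.3989, 0.121], [0.5059, -0.3333, 0.121]] [ 0.5268 -0.3644  0.121 ]
mat top [ 0.52391197 -0.0695949   0.        ] side [ 0.53027997 -0.06607631  0.        ]
[ 0.52936225 -0.07295213  0.005     ]
tip side pred [367.0087037  148.67758022]
[ 0.53218798 -0.37943277  0.11371173] [ 0.53410907 -0.37844429  0.11370066]
side heater+block [ 0.5064 -0.3898  0.0109] 0.06101014658196324
```

View pics/hs.png

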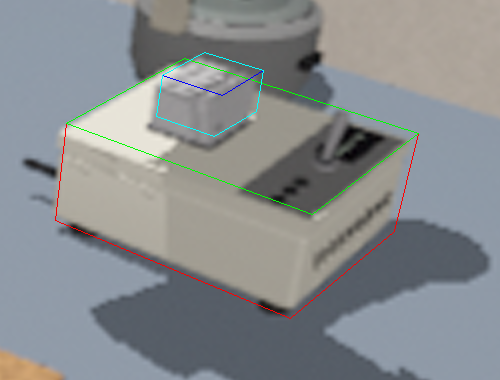

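Emit:
{"op": "apply_moves", "data": {
  "commands": [
    [[-0.2,-1.9,-3],0,0],
    [[-0.2,-1.9,-5],0,0],
    [[-0.2,-1.9,-7],0,0],
    [[-0.2,-1.9,-8],0,0],
    [[-0.2,-1.9,-9],0,0],
    [[-0.2,-1.9,-9],0,0.1],
    [[-0.2,-1.9,-9],0,0.15],
    [[-0.2,-1.9,-9],0,0.18],
    [[-0.2,-1.9,-9],0,0.2],
    [[-0.2,-1.9,-9],0,0.2],
    [[-0.2,-1.9,-9],0,0.2],
    [[-0.2,-1.9,-9],0,0.2]
  ]
}}

```text
clock: 5.93
tool_pos: [0.5323, -0.3799, 0.1086]
orientation: [180.0, -0.0, 1.7]
force: [0.6, -0.0, -0.5]
opening: 0.0703
gripper_force: 0.0
```

```bash
cat > look.py <<'E'
import sys
from h import *
n,name,u,v,w,h,k=sys.argv[1],sys.argv[2],*map(int,sys.argv[3:8])
p=ctrl.snapshot(n); o=ctrl.get_obs(); X=np.array(o["tool_pos"]); a=proj(p,X).astype(int) if u<0 else (u,v)
print(o["clock"],X.round(4),np.round(o["orientation"],2),np.round(o["force"],1),np.round(o["moment"],2),o["opening"],o["gripper_force"],"tcp px",proj(p,X).round(1),"tip px",proj(p,X-[0,0,.017]).round(1))
save(p,name,(max(0,a[0]-w),max(0,a[1]-h),a[0]+w,a[1]+h),k)
E
python3 look.py side g1.png -1 0 45 35 8
```

```text
5.9833 [ 0.5322 -0.3798  0.1084] [ 1.7999e+02 -3.0000e-02  1.6700e+00] [ 0.2  0.8 -0.2] [-0.08 -0.   -0.  ] 0.0701345910576224 0.0 tcp px [356.7 152.9] tip px [355.9 158. ]
```

View pics/g1.png

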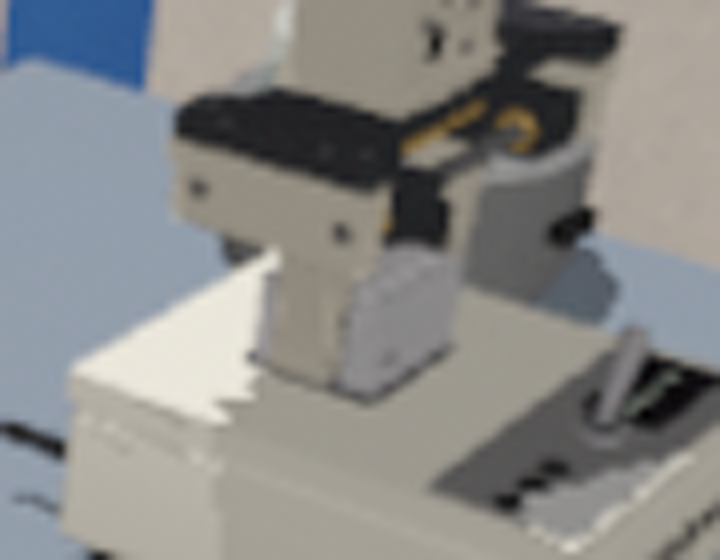

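The view shows the gripper around block12, opening 70 mm, no contact. The near finger (columns 270–350) is centred on the block's end face (250–370). I'll close gently while watching the force.

Emit:
{"op": "apply_moves", "data": {
  "commands": [
    [[0,0,0],0,0.24],
    [[0,0,0],0,0.24],
    [[0,0,0],0,0.26],
    [[0,0,0],0,0.26],
    [[0,0,0],0,0.26],
    [[0,0,0],0,0.27],
    [[0,0,0],0,0.27],
    [[0,0,0],0,0.27]
  ]
}}

```text
clock: 6.65
tool_pos: [0.5321, -0.3797, 0.108]
orientation: [-180.0, 0.0, 1.7]
force: [0.3, 1.9, 0.6]
opening: 0.0641
gripper_force: 0.7
```

Emit:
{"op": "apply_moves", "data": {
  "commands": [
    [[0,0.1,0],0,0.27],
    [[0,0.1,0],0,0.28],
    [[0,0.1,0],0,0.3],
    [[0,0.1,0],0,0.4],
    [[0,0.1,0],0,0.4],
    [[0,0.1,0],0,0.4],
    [[0,0.1,0],0,0.4]
  ]
}}

```text
clock: 7.23
tool_pos: [0.5322, -0.3788, 0.1081]
orientation: [180.0, -0.0, 1.7]
force: [0.3, 0.0, -1.2]
opening: 0.0622
gripper_force: 30.0
```

Emit:
{"op": "apply_moves", "data": {
  "commands": [
    [[0,0,0.3],0,0.4],
    [[0,0,0.8],0,0.4],
    [[0,0,1.5],0,0.4],
    [[0,0,2.5],0,0.4],
    [[0,0,4.5],0,0.4],
    [[0,0,7],0,0.4],
    [[0,1,9],0,0.4],
    [[0,3,10],0,0.4],
    [[-0.2,6,10],0,0.4],
    [[-0.3,9.5,10],0,0.4],
    [[-0.4,13,10],0,0.4],
    [[-0.5,16.5,10],0,0.4],
    [[-0.6,20,10],0,0.4],
    [[-0.7,23.5,10],0,0.4],
    [[-0.7,26.5,9],0,0.4],
    [[-0.7,28.5,7],0,0.4],
    [[-0.7,29.5,4],0,0.4],
    [[-0.7,29.9,1],0,0.4],
    [[-0.7,29.9,-1.5],0,0.4],
    [[-0.7,29.9,-3],0,0.4]
  ]
}}

```text
clock: 8.9
tool_pos: [0.5242, -0.0793, 0.0766]
orientation: [-180.0, 0.1, 1.7]
force: [-0.8, 0.1, -2.4]
opening: 0.0619
gripper_force: 30.0
```

Emit:
{"op": "apply_moves", "data": {
  "commands": [
    [[0,0,-1.5],0,0.4],
    [[0,0,-2.5],0,0.4],
    [[0,0,-3.1],0,0.4],
    [[0,0,-3.4],0,0.4],
    [[0,0,-3.6],0,0.4],
    [[0,0,-3.7],0,0.4],
    [[0,0,-3.75],0,0.4],
    [[0,0,-3.75],0,0.4],
    [[0,0,-3.75],0,0.4]
  ]
}}

```text
clock: 9.65
tool_pos: [0.5254, -0.0798, 0.0411]
orientation: [-180.0, -0.0, 1.7]
force: [0.3, -0.7, -2.7]
opening: 0.062
gripper_force: 30.0
```

```bash
python3 look.py side g2.png 270 205 55 42 7
```

```text
9.7 [ 0.5254 -0.0798  0.041 ] [-1.7999e+02 -4.0000e-02  1.6800e+00] [-0.7  0.  -2.3] [-0.09  0.05 -0.04] 0.06162543755988464 29.999469816684723 tcp px [293.9 212.8] tip px [293.5 218.2]
```

View pics/g2.png

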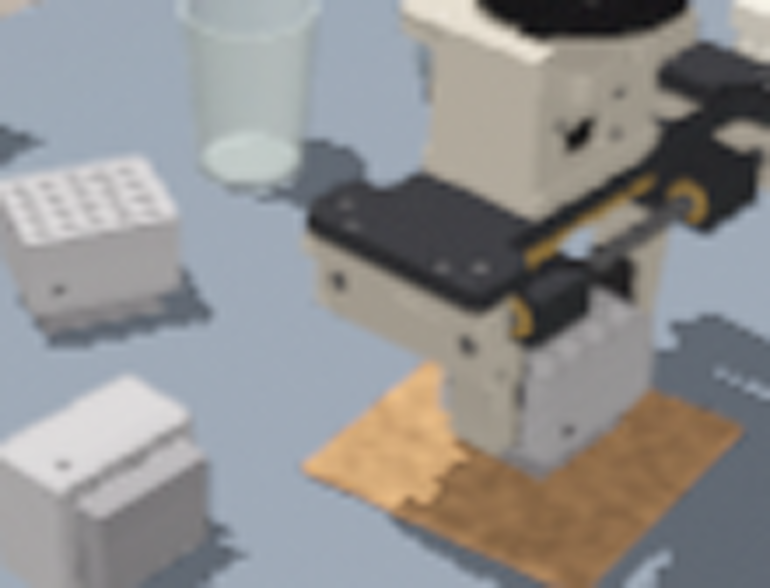

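Block12 hangs just above the mat's middle; block6 lies at lower left with its foot towards the robot. I'll set block12 down, release and rise, then measure block6.

Emit:
{"op": "apply_moves", "data": {
  "commands": [
    [[0,0,-0.05],0,0.4],
    [[0,0,-0.1],0,0.4],
    [[0,0,-0.12],0,0.4],
    [[0,0,-0.12],0,0.35],
    [[0,0,-0.12],0,0.25],
    [[0,0,-0.12],0,0.15],
    [[0,0,-0.12],0,0.05],
    [[0,0,0.5],0,0],
    [[0,0,2],0,0],
    [[0,0,5],0,0],
    [[0,0,8],0,0],
    [[0,0,11],0,0],
    [[0,-3,14],0,0],
    [[0,-6,15],0,0],
    [[0,-6,15],0,0]
  ]
}}

```text
clock: 10.95
tool_pos: [0.5268, -0.1429, 0.1948]
orientation: [179.9, -0.4, 1.6]
force: [1.0, 0.5, 0.5]
opening: 0.0875
gripper_force: 0.0
```

Run:
```python
from h import *
s=ctrl.snapshot("side"); t=ctrl.snapshot("top"); o=ctrl.get_obs(); print(o["tool_pos"],o["force"])
Q=np.array([at_z(s,x,.05) for x in ((214.3,225.9),(233.6,216.6),(242.1,222.3),(224.3,233))]); print(Q.round(4).tolist(),Q.mean(0))
for nm,p in (("t",t),("s",s)):
    for a in ctrl.spot_point(p,"block6")[:3]: print(nm,np.round(a["at"],1),round(a["score"],2),at_z(p,a["at"],.025).round(4),at_z(p,a["at"],.005).round(4))
im=[cv2.resize(p["img"][b:d,a:c,::-1],(400,400),interpolation=cv2.INTER_CUBIC) for p,(a,b,c,d) in ((t,(200,170,250,220)),(s,(205,205,255,255)))]
cv2.imwrite("pics/b6.png",np.hstack(im))
```

```text
[ 0.52512322 -0.14062785  0.19142918] [-0.31961921  0.15696027 -1.71925562]
[[0.6174, 0.1064, 0.05], [0.6131, 0.0485, 0.05], [0.5808, 0.0501, 0.05], [0.5798, 0.1076, 0.05]] [0.59778257 0.07814445 0.05      ]
t [281. 220.] 0.38 [ 0.5195 -0.0945  0.025 ] [ 0.5219 -0.0957  0.005 ]
s [293.6 226.8] 0.84 [ 0.5009 -0.0501  0.025 ] [ 0.517  -0.0716  0.005 ]
s [236.9 238.7] 0.55 [0.5671 0.0807 0.025 ] [0.5858 0.0642 0.005 ]
s [287.5 225. ] 0.44 [ 0.5166 -0.0452  0.025 ] [ 0.5333 -0.0665  0.005 ]
```

View pics/b6.png

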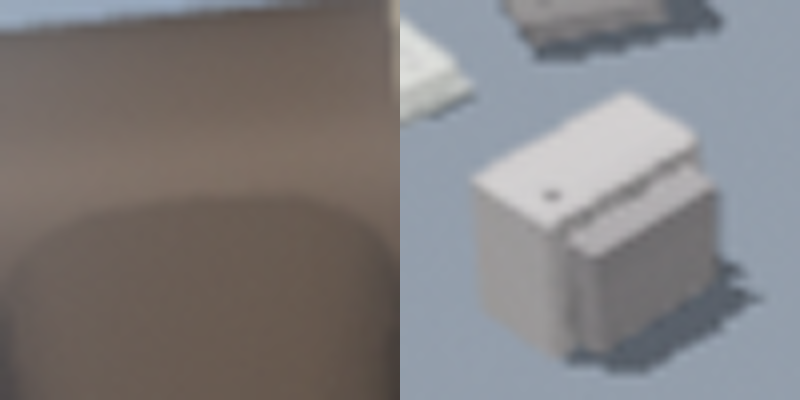

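The side crop shows block6's upper face with corners at about (214,227.5), (233.5,216.6), (242,222.5) and (223,233.5) px. The side camera reads about 2 px low against the known block12, and the top camera agreed to 2 mm, so I'll fit block6 in the saved top image. I'll also fit the side view after an offset correction from block12.

```bash
cat > m2.py <<'E'
from h import *
s=ctrl.snapshot("side"); t=ctrl.snapshot("top")
t=dict(t); t["img"]=cv2.resize(cv2.imread("pics/top0.png"),(512,384),interpolation=cv2.INTER_AREA)[:,:,::-1]
def msk(p,px,r,lo,th):
    im=p["img"].astype(int); b=im[...,2]-im[...,0]; m=((abs(b)<th)&(im.sum(2)>lo)).astype(np.uint8)
    w=np.zeros_like(m); w[px[1]-r:px[1]+r,px[0]-r:px[0]+r]=1
    n,l,st,_=cv2.connectedComponentsWithStats(m*w,connectivity=4); return (l==1+np.argmax(st[1:,4])).astype(np.uint8)
for q in ((218,229),(237,231),(250,225),(242,243)): print(s["img"][q[1],q[0]],end=" ")
print(t["img"][192,227],t["img"][200,227],t["img"][206,227],t["img"][192,205])
ms=msk(s,(229,233),22,200,16); mt=msk(t,(227,195),17,200,16); mb=msk(s,(294,214),24,200,16)
for nm,m in (("s6",ms),("t6",mt),("s12",mb)):
    ys,xs=np.nonzero(m); print(nm,m.sum(),xs.min(),xs.max(),ys.min(),ys.max())
x,f=fit([(t,mt)],BLK,(.575,.072),LAY,.025); print("top b6",x.round(4),round(f,3))
x,f=fit([(s,ms)],BLK,(.575,.072),LAY,.025); print("side b6",x.round(4),round(f,3))
x,f=fit([(s,mb)],BLK,(.525,-.08),z=.005); print("side b12",x.round(4),round(f,3), "truth ~ .5255 -.0795 .03")
Q=np.array([at_z(t,x,.05) for x in ((216.3,187.7),(236.7,186.7),(237.2,198.3),(217,199.2))]); print(Q.round(4).tolist())
v=np.hstack([cv2.resize(p["img"][b:b+50,a:a+50,::-1],(400,400),interpolation=cv2.INTER_CUBIC) for p,a,b in ((t,202,172),)]+[cv2.resize((m[b:b+50,a:a+50]*255),(400,400),interpolation=0)[...,None].repeat(3,2) for m,a,b in ((mt,202,172),)])
cv2.imwrite("pics/b6t.png",v)
E
python3 m2.py
```

```text
[205 203 203] [170 167 169] [148 159 172] [ 90  98 107] [218 218 221] [179 179 186] [ 86  95 105] [132 146 163]
s6 798 214 245 216 249
t6 349 217 237 188 205
s12 636 277 308 201 230
top b6 [ 0.5708  0.0753 -0.0035] 0.04
side b6 [ 0.5684  0.0793 -0.0022] 0.063
side b12 [ 0.5288 -0.0788 -0.0131] 0.045 truth ~ .5255 -.0795 .03
[[0.6184, 0.1072, 0.05], [0.6214, 0.0437, 0.05], [0.5847, 0.042, 0.05], [0.5821, 0.1046, 0.05]]
```

View pics/b6t.png

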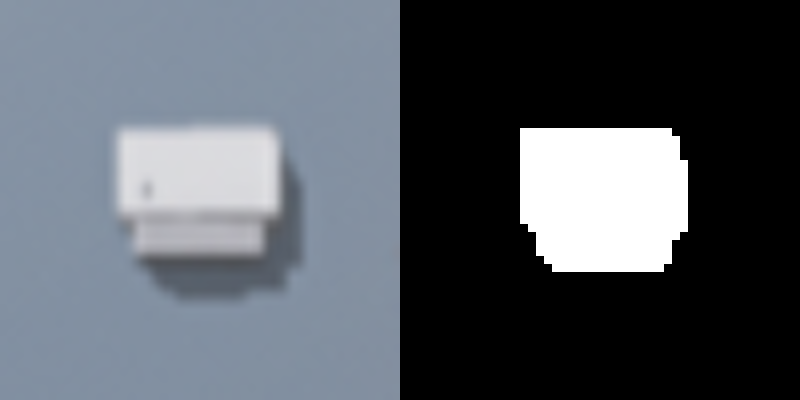

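Block6 is at about (0.570,0.0765), yaw about 0. The tool can't tilt, so I'll grip lightly at the wells end and raise it along an arc, letting gravity keep the foot down so the block pivots between the pads.

Emit:
{"op": "apply_moves", "data": {
  "commands": [
    [[2,4,0],-0.03,0],
    [[4,8,0],-0.03,0],
    [[6,12,-1],-0.03,0],
    [[8,16,-2],-0.03,0],
    [[8.6,19.7,-3],-0.03,0],
    [[8.6,21.7,-4],-0.03,0],
    [[8.6,21.7,-7],-0.03,0],
    [[8.6,21.7,-10],-0.03,0],
    [[8.6,21.7,-13],-0.03,0],
    [[8.6,21.7,-15],-0.03,0.05],
    [[8.6,21.7,-16],-0.03,0.1],
    [[8.6,21.7,-16.5],-0.03,0.15],
    [[8.6,21.7,-16.5],-0.03,0.2],
    [[8.6,21.7,-16.5],-0.03,0.22],
    [[8.6,21.7,-16.5],-0.03,0.22]
  ]
}}

```text
clock: 12.5
tool_pos: [0.6122, 0.0776, 0.0271]
orientation: [-180.0, -0.1, -0.0]
force: [0.2, 0.1, -0.2]
opening: 0.0688
gripper_force: 0.0
```

```bash
python3 look.py side b6g.png 235 215 40 40 7
```

```text
12.55 [0.6121 0.0776 0.0271] [-1.7995e+02 -1.4000e-01 -4.0000e-02] [-0.3 -0.4 -1. ] [-0.05 -0.01 -0.04] 0.06874957641287911 0.0 tcp px [225.4 229.3] tip px [225.7 234.8]
```

View pics/b6g.png

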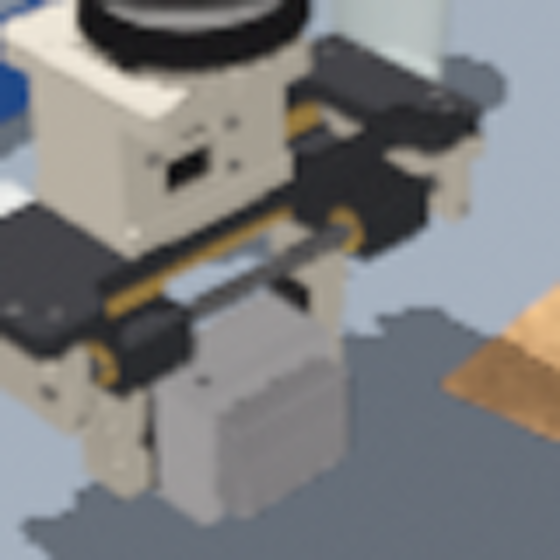

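The view shows the gripper over block6 near its wells end, with about 22 mm of the body's end face showing beyond the pad on the foot side. I'll shift 3 mm towards the foot and close gently to find contact.

Emit:
{"op": "apply_moves", "data": {
  "commands": [
    [[-0.3,0,0],0,0.24],
    [[-0.3,0,0],0,0.25],
    [[-0.3,0,0],0,0.26],
    [[-0.3,0,0],0,0.27],
    [[-0.3,0,0],0,0.28],
    [[-0.3,0,0],0,0.285],
    [[-0.3,0,0],0,0.29],
    [[-0.3,0,0],0,0.29],
    [[-0.3,0,0],0,0.29]
  ]
}}

```text
clock: 13.3
tool_pos: [0.6082, 0.077, 0.0256]
orientation: [180.0, 0.0, -0.0]
force: [-0.6, -2.6, 2.0]
opening: 0.0623
gripper_force: 1.0
```

Emit:
{"op": "apply_moves", "data": {
  "commands": [
    [[0,0,0],0,0.295],
    [[0,0,0],0,0.295],
    [[0,0,0],0,0.295],
    [[0,0,0],0,0.295]
  ]
}}

```text
clock: 13.63
tool_pos: [0.6082, 0.0771, 0.0256]
orientation: [180.0, 0.0, -0.0]
force: [1.0, -2.3, 2.4]
opening: 0.0622
gripper_force: 12.5
```

Emit:
{"op": "apply_moves", "data": {
  "commands": [
    [[0,0,0],0,0.2912],
    [[0,0,0],0,0.2912],
    [[-0.25,0,0.2],0,0.2912],
    [[-0.52,0,0.4],0,0.2912],
    [[-0.9,0,0.6],0,0.2912],
    [[-1.3,0,0.8],0,0.2912],
    [[-1.7,0,1.03],0,0.2912],
    [[-2.1,0,1.27],0,0.2912],
    [[-2.45,0,1.42],0,0.2912],
    [[-2.8,0,1.55],0,0.2912],
    [[-2.8,0,1.55],0,0.2912],
    [[-2.8,0,1.55],0,0.2912]
  ]
}}

```text
clock: 14.63
tool_pos: [0.5801, 0.0773, 0.0413]
orientation: [-180.0, -0.0, -0.0]
force: [-0.2, 0.5, 0.2]
opening: 0.0617
gripper_force: 0.0
```

```bash
cat > m3.py <<'E'
from h import *
s=ctrl.snapshot("side"); o=ctrl.get_obs(); X=np.array(o["tool_pos"]); print(X.round(4),np.round(o["force"],2),np.round(o["moment"],3),o["opening"],o["gripper_force"])
for f in (ctrl.spot_point,ctrl.search_frame): print([(np.round(a["at"],1).tolist(),round(a["score"],2)) for a in f(s,"block6")[:4]])
# predicted origin & centre pixels vs tilt, grip at zb=g, xb=-2.6mm
g=.039
psi=np.radians(o["orientation"][2])
for th in range(0,100,10):
    a=np.radians(th); z=np.array([np.cos(a),0,np.sin(a)]); x=np.array([np.sin(a),0,-np.cos(a)])
    G=X+[0,0,.002]; O=G-g*z+.0026*x; print(th,O.round(4),proj(s,O).round(1),"centre",proj(s,O+.025*z).round(1),"foot edge z",(O+.019*x)[2].round(4))
np.save("side_%d.npy"%int(o["clock"]*100),s["img"])
E
python3 m3.py
```

```text
[0.5802 0.0773 0.0412] [ 0.47  0.15 -0.26] [-0.066 -0.001  0.02 ] 0.061937956290378814 0.0
[([291.4, 225.7], 0.85), ([234.4, 238.1], 0.79)]
[([295.6, 218.6], 0.88), ([234.0, 235.5], 0.62), ([360.2, 176.0], 0.32)]
0 [0.5412 0.0773 0.0406] [245.4 237.7] centre [238. 233.] foot edge z 0.0216
10 [0.5422 0.0773 0.0338] [245.1 239.8] centre [237.9 233.7] foot edge z 0.0151
20 [0.5444 0.0773 0.0274] [244.5 241.6] centre [237.6 234.3] foot edge z 0.0095
30 [0.5477 0.0773 0.0214] [243.6 242.9] centre [237.2 234.7] foot edge z 0.005
40 [0.552  0.0773 0.0161] [242.4 243.8] centre [236.7 234.9] foot edge z 0.0015
50 [0.5571 0.0773 0.0116] [241.  244.3] centre [236.2 235. ] foot edge z -0.0006
60 [0.563  0.0773 0.0081] [239.3 244.4] centre [235.5 234.9] foot edge z -0.0014
70 [0.5693 0.0773 0.0056] [237.5 244. ] centre [234.8 234.7] foot edge z -0.0009
80 [0.576  0.0773 0.0043] [235.7 243.2] centre [234.2 234.3] foot edge z 0.001
90 [0.5828 0.0773 0.0042] [233.8 241.9] centre [233.5 233.8] foot edge z 0.0042
```

Emit:
{"op": "apply_moves", "data": {
  "commands": [
    [[0,0,0],0,0.27],
    [[0.5,0,0],0,0.27],
    [[1.5,0,-0.7],0,0.27],
    [[2.8,0,-1.4],0,0.27],
    [[3.0,0,-1.55],0,0.27],
    [[3.0,0,-1.55],0,0.28],
    [[3.0,0,-1.55],0,0.29],
    [[3.0,0,-1.55],0,0.293],
    [[3.0,0,-1.55],0,0.293],
    [[3.0,0,-1.55],0,0.293],
    [[3.0,0,-1.55],0,0.293]
  ]
}}

```text
clock: 15.7
tool_pos: [0.6099, 0.0772, 0.0258]
orientation: [-180.0, -0.0, -0.0]
force: [-0.5, -0.3, -0.1]
opening: 0.0621
gripper_force: 2.4
```

Emit:
{"op": "apply_moves", "data": {
  "commands": [
    [[0,0,0],0,0.2938],
    [[0,0,0],0,0.2938],
    [[-0.12,0,0.1],0,0.2938],
    [[-0.25,0,0.2],0,0.2938],
    [[-0.38,0,0.3],0,0.2938],
    [[-0.52,0,0.4],0,0.2938],
    [[-0.7,0,0.5],0,0.2938],
    [[-0.9,0,0.6],0,0.2938],
    [[-1.1,0,0.7],0,0.2938],
    [[-1.3,0,0.8],0,0.2938],
    [[-1.3,0,0.8],0,0.2938]
  ]
}}

```text
clock: 16.62
tool_pos: [0.5968, 0.0772, 0.0338]
orientation: [-180.0, -0.0, -0.0]
force: [-1.0, -0.0, -2.7]
opening: 0.0626
gripper_force: 5.8
```

```bash
python3 m3.py
```

```text
[0.597  0.0773 0.0338] [ 0.25  0.31 -3.4 ] [-0.022 -0.083  0.004] 0.06199080606212295 5.831180512905121
[([291.2, 224.3], 0.77), ([239.9, 238.6], 0.66)]
[([293.8, 217.3], 0.87), ([235.3, 233.4], 0.62), ([281.2, 166.5], 0.4)]
0 [0.558  0.0773 0.0332] [240.5 237. ] centre [233.3 232.4] foot edge z 0.0142
10 [0.5591 0.0773 0.0265] [240.3 239.1] centre [233.2 233.1] foot edge z 0.0077
20 [0.5613 0.0773 0.02  ] [239.7 240.8] centre [232.9 233.6] foot edge z 0.0022
30 [0.5645 0.0773 0.014 ] [238.8 242.1] centre [232.6 234. ] foot edge z -0.0024
40 [0.5688 0.0773 0.0087] [237.7 243.1] centre [232.1 234.3] foot edge z -0.0058
50 [0.5739 0.0773 0.0042] [236.3 243.6] centre [231.5 234.4] foot edge z -0.008
60 [0.5798 0.0773 0.0007] [234.7 243.6] centre [230.9 234.3] foot edge z -0.0088
70 [ 0.5861  0.0773 -0.0017] [233.  243.2] centre [230.3 234.1] foot edge z -0.0082
80 [ 0.5928  0.0773 -0.0031] [231.2 242.4] centre [229.6 233.7] foot edge z -0.0064
90 [ 0.5996  0.0773 -0.0032] [229.3 241.2] centre [228.9 233.2] foot edge z -0.0032
```

Emit:
{"op": "apply_moves", "data": {
  "commands": [
    [[0,0,0],0,0.2936],
    [[0,0,0],0,0.2936],
    [[0,0,0],0,0.2934],
    [[0,0,0],0,0.2934],
    [[0,0,0],0,0.2932],
    [[0,0,0],0,0.2932],
    [[0,0,0],0,0.2932]
  ]
}}

```text
clock: 17.35
tool_pos: [0.5972, 0.0772, 0.0335]
orientation: [180.0, 0.0, -0.0]
force: [-0.0, -0.7, -2.6]
opening: 0.0619
gripper_force: 3.3
```

```bash
python3 m3.py | head -3
```

```text
[0.5971 0.0772 0.0336] [-0.24  0.47 -3.28] [-0.066 -0.031 -0.015] 0.06196609602942284 3.2523922249674797
[([295.4, 223.3], 0.61), ([239.4, 236.7], 0.58)]
[([295.4, 217.8], 0.88), ([236.6, 235.3], 0.75)]
```

Emit:
{"op": "apply_moves", "data": {
  "commands": [
    [[0,0,0],0,0.2931],
    [[0,0,0],0,0.2931],
    [[0,0,0],0,0.293],
    [[0,0,0],0,0.293],
    [[0,0,0],0,0.293]
  ]
}}

```text
clock: 17.92
tool_pos: [0.5972, 0.0772, 0.0337]
orientation: [-180.0, -0.0, -0.0]
force: [-1.1, 0.6, -0.9]
opening: 0.062
gripper_force: 2.2
```

```bash
python3 m3.py | head -3
```

```text
[0.5972 0.0772 0.0337] [-1.8   0.32 -0.23] [-0.031  0.105 -0.056] 0.06173746018822393 2.167907953262329
[([295.7, 225.8], 0.93), ([128.7, 254.8], 0.72), ([238.7, 243.0], 0.68)]
[([294.5, 218.6], 0.85), ([234.6, 234.3], 0.77), ([389.8, 163.2], 0.62)]
```

It pivoted: the load moved to the bench and the origin pixel dropped to the expected tilt of about 25°. I'll continue the arc at this light grip.

Emit:
{"op": "apply_moves", "data": {
  "commands": [
    [[-0.2,0,0.13],0,0.293],
    [[-0.4,0,0.25],0,0.293],
    [[-0.6,0,0.36],0,0.293],
    [[-0.77,0,0.45],0,0.293],
    [[-0.95,0,0.53],0,0.293],
    [[-1.15,0,0.6],0,0.293],
    [[-1.35,0,0.67],0,0.293],
    [[-1.5,0,0.73],0,0.293],
    [[-1.7,0,0.77],0,0.293],
    [[-1.9,0,0.81],0,0.293],
    [[-2.1,0,0.84],0,0.293],
    [[-2.25,0,0.86],0,0.293],
    [[-2.25,0,0.86],0,0.293]
  ]
}}

```text
clock: 19.15
tool_pos: [0.5743, 0.0772, 0.0422]
orientation: [180.0, 0.0, -0.0]
force: [-0.9, -0.7, -1.4]
opening: 0.062
gripper_force: 2.1
```

```bash
python3 m3.py
```

```text
[0.5743 0.0772 0.0422] [-0.66  0.7  -1.63] [-0.001  0.054  0.049] 0.06196161563117348 2.1120964363217354
[([292.8, 224.3], 0.81), ([244.4, 243.4], 0.7)]
[([295.0, 217.8], 0.77), ([240.7, 236.0], 0.59)]
0 [0.5353 0.0772 0.0416] [247.2 238.5] centre [239.8 233.7] foot edge z 0.0226
10 [0.5364 0.0772 0.0348] [246.9 240.6] centre [239.6 234.4] foot edge z 0.0161
20 [0.5386 0.0772 0.0284] [246.3 242.3] centre [239.3 235. ] foot edge z 0.0105
30 [0.5419 0.0772 0.0224] [245.4 243.7] centre [238.9 235.4] foot edge z 0.006
40 [0.5461 0.0772 0.0171] [244.2 244.6] centre [238.4 235.6] foot edge z 0.0025
50 [0.5513 0.0772 0.0126] [242.7 245.1] centre [237.9 235.7] foot edge z 0.0004
60 [0.5571 0.0772 0.0091] [241.  245.1] centre [237.2 235.7] foot edge z -0.0004
70 [0.5634 0.0772 0.0066] [239.2 244.7] centre [236.5 235.4] foot edge z 0.0001
80 [0.5701 0.0772 0.0053] [237.4 243.9] centre [235.8 235. ] foot edge z 0.002
90 [0.5769 0.0772 0.0052] [235.5 242.7] centre [235.1 234.5] foot edge z 0.0052
```

Emit:
{"op": "apply_moves", "data": {
  "commands": [
    [[0,0,0],0,0.2929],
    [[0,0,0],0,0.2929],
    [[0,0,0],0,0.2928],
    [[0,0,0],0,0.2928],
    [[0,0,0],0,0.2928],
    [[0,0,0],0,0.2928]
  ]
}}

```text
clock: 19.8
tool_pos: [0.5747, 0.0772, 0.0422]
orientation: [-180.0, -0.0, -0.0]
force: [-0.1, -0.8, -0.7]
opening: 0.0619
gripper_force: 1.3
```

```bash
python3 m3.py|head -3
```

```text
[0.5747 0.0772 0.0422] [ 0.22 -0.77 -3.02] [-0.202 -0.127  0.047] 0.06189466709727168 1.2966708093881607
[([294.0, 224.0], 0.64), ([246.2, 246.2], 0.58)]
[([295.5, 216.8], 0.65), ([240.5, 236.8], 0.56), ([130.5, 309.2], 0.53)]
```

```bash
cat > m4.py <<'E'
from h import *
s=ctrl.snapshot("side"); o=ctrl.get_obs(); X=np.array(o["tool_pos"]); psi=np.radians(o["orientation"][2]); Rt=rz(psi)
print(o["clock"],X.round(4),np.round(o["force"],2),o["opening"],o["gripper_force"])
im=s["img"].astype(int); m=(abs(im[...,2]-im[...,0])<13)&(im.sum(2)>200)
c0=int(proj(s,X)[0]); C=np.arange(c0-22,c0+26); r0=int(proj(s,X)[1])
R=np.arange(r0-5,r0+30); sub=m[R[0]:R[-1]+1,C[0]:C[-1]+1]
low=np.array([R[np.nonzero(sub[:,j])[0].max()]+.5 if sub[:,j].any() else np.nan for j in range(len(C))])
h=o["opening"]*500
F=[box(-9.5,9.5,sg*h-(9 if sg<0 else 0),sg*h+(9 if sg>0 else 0),-17,40) for sg in(1,-1)]
F=[f@Rt.T+X for f in F]
def pred(th,g,xb,K=4):
    a=np.radians(th); A=np.array([[np.sin(a),0,np.cos(a)],[0,1,0],[-np.cos(a),0,np.sin(a)]])
    O=X+[0,0,.002]-Rt@A@np.array([xb,0,g]); Z=np.zeros((384*K,512*K),np.uint8)
    for P in F+[BLK[:8]@A.T@Rt.T+O,BLK[8:]@A.T@Rt.T+O]:
        q=hullpix(s,P,K)+np.float32([0.5*K-.8*K*0,0.5*K+1.7*K]); cv2.fillPoly(Z,[q.astype(int)],1)
    out=[]
    for c in C:
        n=np.nonzero(Z[:,int((c+.5)*K)])[0]; out.append(n.max()/K-.5 if len(n) else np.nan)
    return np.array(out),O
res=[]
for th in range(0,101,5):
    for g in (.033,.036,.039,.042):
        for xb in(-.0026,):
            p,O=pred(th,g,xb); e=np.abs(np.nan_to_num(p,nan=r0)-np.nan_to_num(low,nan=r0)); res.append((np.minimum(e,6).mean(),th,g,O.round(4).tolist()))
for r in sorted(res)[:8]: print(r)
b=sorted(res)[0]; print(low.tolist()); print(pred(b[1],b[2],-.0026)[0].round(0).tolist())
E
python3 m4.py
```

```text
20.0 [0.5747 0.0772 0.0422] [ 0.24 -1.04 -2.61] 0.06205294513691786 1.3003015145659447
(np.float64(1.5520833333333333), 70, 0.042, [0.5628, 0.0772, 0.0038])
(np.float64(1.6354166666666667), 65, 0.042, [0.5593, 0.0772, 0.005])
(np.float64(1.7135416666666667), 60, 0.042, [0.556, 0.0772, 0.0065])
(np.float64(1.7135416666666667), 75, 0.042, [0.5664, 0.0772, 0.003])
(np.float64(1.8072916666666667), 35, 0.042, [0.5418, 0.0772, 0.018])
(np.float64(1.9114583333333333), 20, 0.039, [0.539, 0.0772, 0.0284])
(np.float64(1.9114583333333333), 25, 0.039, [0.5405, 0.0772, 0.0254])
(np.float64(1.9270833333333333), 80, 0.042, [0.57, 0.0772, 0.0024])
[238.5, 238.5, 239.5, 239.5, 242.5, 243.5, 244.5, 245.5, 245.5, 246.5, 247.5, 248.5, 249.5, 250.5, 251.5, 252.5, 252.5, 251.5, 251.5, 251.5, 253.5, 254.5, 254.5, 254.5, 253.5, 252.5, 252.5, 251.5, 250.5, 250.5, 249.5, 248.5, 248.5, 247.5, 246.5, 246.5, 245.5, 244.5, 243.5, 242.5, 240.5, 238.5, nan, nan, 229.5, nan, 231.5, 227.5]
[nan, nan, nan, nan, nan, 235.0, 238.0, 242.0, 244.0, 246.0, 247.0, 247.0, 247.0, 249.0, 251.0, 251.0, 252.0, 252.0, 252.0, 252.0, 253.0, 253.0, 253.0, 254.0, 254.0, 253.0, 252.0, 252.0, 251.0, 250.0, 250.0, 249.0, 248.0, 248.0, 247.0, 246.0, 246.0, 245.0, 244.0, 244.0, 238.0, 238.0, nan, nan, nan, nan, nan, nan]
```

Emit:
{"op": "apply_moves", "data": {
  "commands": [
    [[-0.25,0,0],0,0.2928],
    [[-0.5,0,-0.02],0,0.2928],
    [[-0.78,0,-0.06],0,0.2928],
    [[-1.0,0,-0.1],0,0.2928],
    [[-1.25,0,-0.17],0,0.2928],
    [[-1.5,0,-0.24],0,0.2928],
    [[-1.75,0,-0.32],0,0.2928],
    [[-2.0,0,-0.42],0,0.2928],
    [[-2.2,0,-0.5],0,0.2928],
    [[-2.2,0,-0.5],0,0.2928]
  ]
}}

```text
clock: 20.83
tool_pos: [0.552, 0.0773, 0.0369]
orientation: [-180.0, 0.0, -0.0]
force: [0.1, 0.1, 0.2]
opening: 0.0622
gripper_force: 1.5
```

```bash
python3 m4.py; python3 m3.py | head -3
```

```text
20.8833 [0.5521 0.0773 0.0369] [-0.2   1.65 -0.49] 0.062054008301403125 1.599745787680149
(np.float64(1.8541666666666667), 100, 0.033, [0.5604, 0.0773, 0.0069])
(np.float64(2.140625), 95, 0.033, [0.5576, 0.0773, 0.0063])
(np.float64(2.203125), 100, 0.036, [0.5609, 0.0773, 0.0039])
(np.float64(2.4427083333333335), 90, 0.033, [0.5547, 0.0773, 0.0059])
(np.float64(2.4791666666666665), 95, 0.036, [0.5579, 0.0773, 0.0033])
(np.float64(2.484375), 100, 0.039, [0.5615, 0.0773, 0.001])
(np.float64(2.6145833333333335), 85, 0.033, [0.5519, 0.0773, 0.0058])
(np.float64(2.7708333333333335), 40, 0.033, [0.5285, 0.0773, 0.0157])
[244.5, 245.5, 246.5, 246.5, 249.5, 250.5, 251.5, 251.5, 252.5, 253.5, 254.5, 254.5, 253.5, 253.5, 254.5, 254.5, 254.5, 254.5, 253.5, 253.5, 253.5, 252.5, 252.5, 251.5, 251.5, 250.5, 249.5, 249.5, 248.5, 247.5, 247.5, 246.5, 245.5, 245.5, 244.5, 243.5, 243.5, 242.5, 237.5, 236.5, 234.5, 232.5, nan, 233.5, nan, 234.5, nan, nan]
[nan, nan, nan, nan, 243.0, 244.0, 244.0, 250.0, 251.0, 252.0, 252.0, 253.0, 254.0, 254.0, 254.0, 254.0, 255.0, 256.0, 256.0, 256.0, 255.0, 254.0, 254.0, 253.0, 252.0, 252.0, 251.0, 250.0, 250.0, 249.0, 248.0, 248.0, 247.0, 246.0, 245.0, 244.0, 244.0, 243.0, 238.0, 233.0, nan, nan, nan, nan, nan, nan, nan, nan]
[0.5522 0.0773 0.0369] [0.35 1.95 0.34] [0.486 0.136 0.034] 0.06224286026404507 1.7158154770731926
[([246.1, 247.1], 0.87), ([292.1, 225.7], 0.74)]
[([246.8, 237.3], 0.98), ([296.3, 218.5], 0.56)]
```

Emit:
{"op": "apply_moves", "data": {
  "commands": [
    [[0,0,0],0,0.29],
    [[0,0,0],0,0.28],
    [[0,0,0],0,0.25],
    [[0,0,0],0,0.15],
    [[0,0,0],0,0.05],
    [[0,0,0.5],0,0],
    [[0,0,2],0,0],
    [[0,0,5],0,0],
    [[0,-2,8],0,0],
    [[0,-5,11],0,0],
    [[0,-9,14],0,0],
    [[0,-13,14],0,0],
    [[0,-14,14],0,0]
  ]
}}

```text
clock: 22.12
tool_pos: [0.5533, -0.0658, 0.1804]
orientation: [-180.0, -0.3, -0.1]
force: [-0.1, 1.0, -0.6]
opening: 0.0877
gripper_force: 0.0
```

```bash
cat > m5.py <<'E'
from h import *
s=ctrl.snapshot("side"); t=ctrl.snapshot("top"); o=ctrl.get_obs(); print(np.round(o["tool_pos"],4),np.round(o["force"],2))
im=s["img"].astype(int); m=((abs(im[...,2]-im[...,0])<16)&(im.sum(2)>200)).astype(np.uint8)
def comp(c,r,R):
    w=np.zeros_like(m); w[r-R:r+R,c-R:c+R]=1; n,l,st,_=cv2.connectedComponentsWithStats(m*w,connectivity=4); k=1+np.argmax(st[1:,4]); print(st[k]); return (l==k).astype(np.uint8)
a=comp(244,237,24)
for th in (20,45,60,75,90,105):
    q=np.radians(th); A=np.array([[np.sin(q),0,np.cos(q)],[0,1,0],[-np.cos(q),0,np.sin(q)]]); z0=-(BLK@A.T)[:,2].min()
    x,f=fit([(s,a)],BLK,(.555,.077),A,z0); print(th,x.round(4),round(f,3))
b=comp(294,214,24); x,f=fit([(s,b)],BLK,(.525,-.08),z=.005); print("b12",x.round(4),round(f,3))
for p in (s,t): print([(np.round(v["at"],1).tolist(),round(v["score"],2),at_z(p,v["at"],0).round(4).tolist()) for v in ctrl.spot_point(p,"block6")[:3]])
E
python3 m5.py
```

```text
[ 0.5525 -0.0653  0.1784] [0.25 0.21 0.17]
[220 219  30  34 776]
20 [ 0.553   0.089  -0.2899] 0.119
45 [0.5609 0.0699 0.72  ] 0.103
60 [0.5637 0.075  0.6639] 0.109
75 [0.5676 0.0808 0.5009] 0.129
90 [ 0.5786  0.0807 -0.4836] 0.141
105 [ 0.5801  0.0815 -0.4922] 0.142
[278 201  31  30 635]
b12 [ 0.5281 -0.079  -0.002 ] 0.045
[([295.3, 224.1], 0.82, [0.5254, -0.0893, 0.0]), ([240.8, 238.3], 0.8, [0.5847, 0.0522, 0.0])]
[([221.3, 150.8], 0.7, [0.7514, 0.0966, 0.0]), ([277.6, 218.7], 0.69, [0.5267, -0.0853, 0.0])]
```

```bash
sed -i 's/for th in (20,45,60,75,90,105)/for th in (0,10,180,270)/' m5.py; python3 m5.py
```

```text
[ 0.5526 -0.0623  0.1771] [0.03 0.12 0.19]
[220 219  30  34 777]
0 [0.5536 0.075  0.1206] 0.084
10 [ 5.512e-01  8.050e-02 -1.000e-04] 0.097
180 [ 0.6082  0.0736 -0.185 ] 0.094
270 [0.585  0.0754 0.1661] 0.142
[278 201  31  30 635]
b12 [ 0.5281 -0.079  -0.002 ] 0.045
[([244.0, 239.1], 0.92, [0.5767, 0.0488, 0.0]), ([293.0, 223.7], 0.67, [0.5308, -0.0864, 0.0])]
[([282.1, 219.1], 0.8, [0.5254, -0.0996, 0.0])]
```

The block fell back onto its side when released, now at about (0.551,0.077). The pads are long, so the earlier grip had too much pivot friction. This time I'll grip only the upper wells-end corner with the fingertips, which gives a small contact patch and a long lever, and swing it over from there.

Emit:
{"op": "apply_moves", "data": {
  "commands": [
    [[1.5,4,0],0,0],
    [[3,8,0],0,0],
    [[4.5,11.5,-1],0,0],
    [[4.85,13.5,-3],0,0],
    [[4.85,13.95,-6],0,0.1],
    [[4.85,13.95,-9],0,0.2],
    [[4.85,13.95,-11],0,0.24],
    [[4.85,13.95,-12],0,0.26],
    [[4.85,13.95,-12],0,0.28],
    [[4.85,13.95,-12],0,0.29],
    [[4.85,13.95,-12],0,0.2925],
    [[4.85,13.95,-12],0,0.2935],
    [[4.85,13.95,-12],0,0.2935],
    [[4.85,13.95,-12],0,0.2935]
  ]
}}

```text
clock: 23.68
tool_pos: [0.6022, 0.0772, 0.0587]
orientation: [-179.9, -0.2, -0.0]
force: [-0.3, 2.8, 2.8]
opening: 0.0618
gripper_force: 2.2
```

Emit:
{"op": "apply_moves", "data": {
  "commands": [
    [[0,0,0],0,0.2935],
    [[-0.2,0,0.1],0,0.2935],
    [[-0.45,0,0.25],0,0.2935],
    [[-0.7,0,0.38],0,0.2935],
    [[-1.0,0,0.53],0,0.2935],
    [[-1.25,0,0.62],0,0.2935],
    [[-1.5,0,0.7],0,0.2935],
    [[-1.75,0,0.76],0,0.2935],
    [[-2.0,0,0.81],0,0.2935],
    [[-2.35,0,0.95],0,0.2935],
    [[-2.67,0,1.08],0,0.2935],
    [[-2.67,0,1.08],0,0.2935]
  ]
}}

```text
clock: 24.68
tool_pos: [0.5732, 0.0764, 0.0678]
orientation: [180.0, 0.1, -0.1]
force: [0.2, -0.1, -2.5]
opening: 0.0621
gripper_force: 2.6
```

```bash
cat > m6.py <<'E'
from h import *
s=ctrl.snapshot("side"); o=ctrl.get_obs(); X=np.array(o["tool_pos"]); print(o["clock"],X.round(4),np.round(o["force"],2),np.round(o["moment"],3),o["opening"].round(4),o["gripper_force"])
im=s["img"].astype(int); m=((abs(im[...,2]-im[...,0])<14)&(im.sum(2)>200))
# block region: below fingertips mostly; full-mask scoring vs hull of block, restricted to rows below tip row
h=31.; F=[box(-9.5,9.5,sg*h-(12 if sg<0 else 0),sg*h+(12 if sg>0 else 0),-17,40)+X for sg in(1,-1)]
K=4; C0,C1=215,275; R1=265
tip=int(proj(s,X-[0,0,.017])[1])+1
def rend(O,A):
    Z=np.zeros((384*K,512*K),np.uint8)
    for P in F+[BLK[:8]@A.T+O,BLK[8:]@A.T+O]:
        cv2.fillPoly(Z,[(hullpix(s,P,K)+np.float32([.5*K,(.5+1.7)*K])).astype(int)],1)
    return cv2.resize(Z.astype(np.float32),(512,384),interpolation=cv2.INTER_AREA)[tip:R1,C0:C1]
M=m[tip:R1,C0:C1].astype(float); res=[]
for th in range(0,96,5):
    a=np.radians(th); A=np.array([[np.sin(a),0,np.cos(a)],[0,1,0],[-np.cos(a),0,np.sin(a)]]); z0=-(BLK@A.T)[:,2].min()
    for dx in np.arange(-.03,.016,.004):
        cx=(A@np.array([-.020,0,.044]))[0]
        for dz in (0,.004,.008):
            O=np.array([X[0]-.006-cx+dx,X[1],z0+dz]); Z=rend(O,A); res.append((round(np.abs(Z-M).sum()/M.sum(),3),th,round(dx,3),dz,O.round(4).tolist()))
res.sort(); print(*res[:6],sep="\n")
print([(np.round(v["at"],1).tolist(),round(v["score"],2)) for v in ctrl.spot_point(s,"block6")[:3]])
E
python3 m6.py
```

```text
Traceback (most recent call last):
  File "m6.py", line 2, in <module>
    s=ctrl.snapshot("side"); o=ctrl.get_obs(); X=np.array(o["tool_pos"]); print(o["clock"],X.round(4),np.round(o["force"],2),np.round(o["moment"],3),o["opening"].round(4),o["gripper_force"])
                                                                                                                                                     ^^^^^^^^^^^^^^^^^^
AttributeError: 'float' object has no attribute 'round'
```

```bash
sed -i 's/o\["opening"\].round(4)/o["opening"]/' m6.py; python3 m6.py
```

```text
24.7833 [0.5738 0.0765 0.0678] [-0.14  0.21 -1.09] [-0.064  0.116  0.018] 0.06240840912303896 2.6416629552841187
(np.float64(0.193), 30, np.float64(0.006), 0, [0.5457, 0.0765, 0.0165])
(np.float64(0.194), 25, np.float64(0.01), 0.004, [0.5464, 0.0765, 0.0212])
(np.float64(0.197), 30, np.float64(0.006), 0.004, [0.5457, 0.0765, 0.0205])
(np.float64(0.2), 35, np.float64(0.002), 0, [0.5453, 0.0765, 0.0156])
(np.float64(0.214), 80, np.float64(-0.01), 0, [0.5699, 0.0765, 0.0033])
(np.float64(0.214), 85, np.float64(-0.014), 0.004, [0.5699, 0.0765, 0.0057])
[([245.6, 246.5], 0.92), ([291.6, 222.8], 0.8)]
```

The fit gives about 30° with the foot edge on the bench, as intended. I'll pull the top over with the foot edge lightly pressed.

Emit:
{"op": "apply_moves", "data": {
  "commands": [
    [[-0.2,0,0.02],0,0.2933],
    [[-0.4,0,0.05],0,0.2933],
    [[-0.6,0,0.08],0,0.2933],
    [[-0.8,0,0.1],0,0.2933],
    [[-1.0,0,0.12],0,0.2933],
    [[-1.2,0,0.14],0,0.2933],
    [[-1.4,0,0.15],0,0.2933],
    [[-1.6,0,0.16],0,0.2933],
    [[-1.8,0,0.16],0,0.2933],
    [[-2.0,0,0.15],0,0.2933],
    [[-2.2,0,0.13],0,0.2933],
    [[-2.4,0,0.1],0,0.2933],
    [[-2.4,0,0.1],0,0.2933]
  ]
}}

```text
clock: 25.92
tool_pos: [0.5499, 0.0767, 0.0689]
orientation: [180.0, 0.0, -0.0]
force: [-0.8, -0.1, 1.5]
opening: 0.0622
gripper_force: 2.3
```

```bash
python3 m6.py
```

```text
25.9667 [0.5501 0.0767 0.0689] [-0.13  0.4   1.73] [-0.031  0.206 -0.001] 0.061966867056868685 2.338917776942253
(np.float64(0.233), 55, np.float64(0.006), 0, [0.5412, 0.0767, 0.0109])
(np.float64(0.238), 60, np.float64(0.002), 0.004, [0.5414, 0.0767, 0.0135])
(np.float64(0.238), 65, np.float64(0.002), 0.004, [0.5456, 0.0767, 0.012])
(np.float64(0.241), 50, np.float64(0.006), 0.004, [0.5371, 0.0767, 0.0162])
(np.float64(0.249), 55, np.float64(0.006), 0.004, [0.5412, 0.0767, 0.0149])
(np.float64(0.251), 50, np.float64(0.01), 0, [0.5411, 0.0767, 0.0122])
[([244.3, 246.6], 0.95), ([294.8, 226.8], 0.66)]
```

Emit:
{"op": "apply_moves", "data": {
  "commands": [
    [[-0.25,0,-0.03],0,0.2933],
    [[-0.5,0,-0.1],0,0.2933],
    [[-0.75,0,-0.2],0,0.2933],
    [[-1.0,0,-0.3],0,0.2933],
    [[-1.25,0,-0.4],0,0.2933],
    [[-1.5,0,-0.5],0,0.2933],
    [[-1.75,0,-0.62],0,0.2933],
    [[-2.0,0,-0.75],0,0.2933],
    [[-2.25,0,-0.9],0,0.2933],
    [[-2.45,0,-1.05],0,0.2933],
    [[-2.65,0,-1.2],0,0.2933],
    [[-2.85,0,-1.35],0,0.2933],
    [[-2.85,0,-1.35],0,0.2933]
  ]
}}

```text
clock: 27.1
tool_pos: [0.5214, 0.0767, 0.055]
orientation: [180.0, 0.0, -0.1]
force: [-0.3, 0.6, -0.6]
opening: 0.0622
gripper_force: 2.6
```

```bash
python3 m6.py
```

```text
27.15 [0.5216 0.0766 0.0552] [-0.74 -0.03 -0.49] [0.065 0.421 0.03 ] 0.06191018801698354 2.59642381221056
(np.float64(0.355), 85, np.float64(0.006), 0, [0.5377, 0.0766, 0.0017])
(np.float64(0.364), 90, np.float64(0.002), 0.004, [0.5376, 0.0766, 0.004])
(np.float64(0.367), 80, np.float64(0.006), 0, [0.5336, 0.0766, 0.0033])
(np.float64(0.38), 95, np.float64(0.002), 0, [0.5413, 0.0766, 0.0017])
(np.float64(0.394), 85, np.float64(0.002), 0.004, [0.5337, 0.0766, 0.0057])
(np.float64(0.396), 95, np.float64(-0.002), 0.004, [0.5373, 0.0766, 0.0057])
[([247.3, 251.2], 0.56), ([292.8, 226.2], 0.55), ([185.0, 222.1], 0.2)]
```

Emit:
{"op": "apply_moves", "data": {
  "commands": [
    [[0,0,0],0,0.292],
    [[0,0,0],0,0.29],
    [[0,0,0],0,0.27],
    [[0,0,0],0,0.2],
    [[0,0,0.3],0,0.1],
    [[0,0,2],0,0],
    [[0,0,5],0,0],
    [[0,-3,8],0,0],
    [[0,-7,11],0,0],
    [[0,-10,11],0,0],
    [[0,-12,11],0,0],
    [[0,-12,11],0,0]
  ]
}}

```text
clock: 28.2
tool_pos: [0.5219, -0.0462, 0.1667]
orientation: [-180.0, -0.1, -0.2]
force: [-0.8, 0.4, -0.1]
opening: 0.0873
gripper_force: 0.0
```

```bash
sed -i 's/for th in (0,10,180,270)/for th in (0,60,90)/' m5.py; python3 m5.py
```

```text
[ 0.5219 -0.0441  0.1659] [-1.04  0.22 -0.68]
[230 227  35  34 859]
0 [ 0.5103  0.0761 -0.0299] 0.092
60 [0.518 0.077 0.278] 0.124
90 [ 0.5344  0.0786 -0.0428] 0.058
[278 201  31  30 633]
b12 [ 0.5283 -0.0791  0.0094] 0.041
[([294.0, 226.9], 0.7, [0.52, -0.0774, 0.0]), ([185.5, 217.8], 0.62, [0.755, 0.097, 0.0]), ([249.9, 184.2], 0.58, [0.7609, -0.153, 0.0])]
[([278.3, 219.3], 0.5, [0.5248, -0.0875, 0.0]), ([330.6, 157.6], 0.28, [0.7272, -0.2616, 0.0])]
```

Block6 now fits best as standing upright at about (0.532,0.078). I'll grip it on its end faces, as I did block12.

Emit:
{"op": "apply_moves", "data": {
  "commands": [
    [[0.5,4,0],0,0],
    [[1,8,0],0,0],
    [[1,11,-1],0,0],
    [[1,12.2,-4],0,0],
    [[1,12.2,-7],0,0],
    [[1,12.2,-10],0,0],
    [[1,12.2,-12],0,0.1],
    [[1,12.2,-13],0,0.15],
    [[1,12.2,-13],0,0.22],
    [[1,12.2,-13],0,0.26],
    [[1,12.2,-13],0,0.28],
    [[1,12.2,-13],0,0.29],
    [[1,12.2,-13],0,0.3],
    [[1,12.2,-13],0,0.4],
    [[1,12.2,-13],0,0.4],
    [[1,12.2,-13],0,0.4]
  ]
}}

```text
clock: 29.73
tool_pos: [0.5327, 0.0789, 0.0368]
orientation: [-180.0, -0.1, -0.0]
force: [-1.6, -1.3, 7.6]
opening: 0.062
gripper_force: 30.0
```

```bash
cat > m7.py <<'E'
from h import *
s=ctrl.snapshot("side"); o=ctrl.get_obs(); X=np.array(o["tool_pos"]); psi=np.radians(o["orientation"][2])
print(o["clock"],X.round(4),np.round(o["orientation"],2),np.round(o["force"],2),np.round(o["moment"],3),o["opening"],o["gripper_force"])
for n in ("block6","block12"): print([(np.round(v["at"],1).tolist(),round(v["score"],2)) for v in ctrl.spot_point(s,n)[:3]])
print("pred origin px (bias +1.7 row not added)",proj(s,X-[0,0,.035]).round(1))
E
python3 m7.py
```

```text
29.7833 [0.5327 0.0788 0.0368] [-1.7996e+02 -1.1000e-01 -4.0000e-02] [-1.77 -0.92  7.05] [-0.347  0.514 -0.066] 0.06176082061273426 30.001532435417175
[([245.1, 251.2], 0.92), ([293.7, 227.3], 0.66)]
[([245.1, 251.2], 0.92), ([293.7, 227.3], 0.66)]
pred origin px (bias +1.7 row not added) [247.7 252.6]
```

Emit:
{"op": "apply_moves", "data": {
  "commands": [
    [[0,0,0.2],0,0.4],
    [[0,0,0.5],0,0.4],
    [[0,0,1],0,0.4],
    [[0,0,2],0,0.4],
    [[0,0,3],0,0.4],
    [[0,0,3],0,0.4],
    [[0,0,3],0,0.4]
  ]
}}

```text
clock: 30.47
tool_pos: [0.5326, 0.0791, 0.0666]
orientation: [-179.9, -0.1, -0.0]
force: [-0.0, 0.3, -2.7]
opening: 0.062
gripper_force: 30.0
```

```bash
cat > m8.py <<'E'
# pose of the block in the hand: fit tilt, x offset and height from mask below/around fingers
from h import *
import sys
s=ctrl.snapshot("side"); o=ctrl.get_obs(); X=np.array(o["tool_pos"]); psi=np.radians(o["orientation"][2]); Rt=rz(psi)
print(o["clock"],X.round(4),np.round(o["force"],2),np.round(o["moment"],3),o["opening"],o["gripper_force"])
im=s["img"].astype(int); m=((abs(im[...,2]-im[...,0])<14)&(im.sum(2)>200))
F=[(box(-9.5,9.5,sg*31-(12 if sg<0 else 0),sg*31+(12 if sg>0 else 0),-17,40))@Rt.T+X for sg in(1,-1)]
K=4; p=proj(s,X); C0,C1=int(p[0])-28,int(p[0])+30; tip=int(proj(s,X-[0,0,.005])[1]); R1=tip+45
M=m[tip:R1,C0:C1].astype(float); n,l,st,_=cv2.connectedComponentsWithStats(M.astype(np.uint8)); M=(l==1+np.argmax(st[1:,4])).astype(float)
def cost(v):
    a=v[0]; A=np.array([[np.sin(a),0,np.cos(a)],[0,1,0],[-np.cos(a),0,np.sin(a)]]); O=X+Rt@(np.array([v[1],0,v[2]])-A@np.array([0,0,.031]))
    Z=np.zeros((384*K,512*K),np.uint8)
    for P in F+[BLK[:8]@A.T@Rt.T+O,BLK[8:]@A.T@Rt.T+O]:
        cv2.fillPoly(Z,[(hullpix(s,P,K)+np.float32([.5*K,(.5+1.7)*K])).astype(int)],1)
    return np.abs(cv2.resize(Z.astype(np.float32),(512,384),interpolation=cv2.INTER_AREA)[tip:R1,C0:C1]-M).sum()/M.sum()
res=sorted((round(cost((np.radians(th),dx,dz)),3),th,dx,dz) for th in range(0,121,10) for dx in (-.009,-.006,-.003,0,.003,.006,.009) for dz in (-.008,-.004,0,.004,.008))
print(*res[:7],sep="\n")
E
python3 m8.py
```

```text
30.5167 [0.5321 0.0789 0.0659] [-1.19  0.64 -3.79] [-0.06   0.01  -0.025] 0.061934349283083445 29.998029470443726
(np.float64(0.44), 100, 0, 0)
(np.float64(0.442), 20, 0.006, -0.004)
(np.float64(0.444), 30, 0.006, -0.004)
(np.float64(0.445), 90, 0.006, -0.004)
(np.float64(0.445), 100, 0.003, -0.004)
(np.float64(0.446), 90, 0.003, 0)
(np.float64(0.45), 20, 0.009, -0.008)
```

```bash
cat >> m8.py <<'E'
print("win",C0,tip); b=res[0]
def rend(v):
    a=v[0]; A=np.array([[np.sin(a),0,np.cos(a)],[0,1,0],[-np.cos(a),0,np.sin(a)]]); O=X+Rt@(np.array([v[1],0,v[2]])-A@np.array([0,0,.031])); Z=np.zeros((384,512),np.uint8)
    for k,P in enumerate(F+[BLK[:8]@A.T@Rt.T+O,BLK[8:]@A.T@Rt.T+O]): cv2.fillPoly(Z,[(hullpix(s,P,1)+np.float32([.5,2.2])).astype(int)],k+1)
    return Z[tip:R1,C0:C1]
Z=rend((np.pi/2,0,0)); g=im.sum(2)[tip:R1,C0:C1]//3
for r in range(0,34,2): print(tip+r,"M:"+"".join("#" if x else "." for x in M[r]),"P:"+"".join(".123456"[x] for x in Z[r]))
E
python3 m8.py
```

```text
30.5667 [0.5318 0.0787 0.0655] [-0.72 -0.01 -3.68] [-0.013  0.049  0.017] 0.06212007721631255 29.998079538345337
(np.float64(0.436), 100, 0, 0)
(np.float64(0.437), 30, 0.009, -0.008)
(np.float64(0.438), 90, 0.006, -0.004)
(np.float64(0.439), 30, 0.006, -0.004)
(np.float64(0.441), 100, 0.003, -0.004)
(np.float64(0.444), 90, 0.003, 0)
(np.float64(0.446), 20, 0.006, -0.004)
win 219 232
232 M:...................##########################............. P:...........333333333333333334444444333333333333...........
234 M:##...................########################............. P:...........333333333333344444444444444333333333...........
236 M:...##................########################............. P:...........333333333344444444444444444443333333...........
238 M:......##............#########################............. P:...........333333344444444444444444444444443333...........
240 M:.........##.........######################................ P:...........333344444444444444444444444444443..............
242 M:..........#..........####################................. P:............11344
[... 727 characters left out ...]
......... P:..........................................................
256 M:.......................................................... P:..........................................................
258 M:.......................................................... P:..........................................................
260 M:.......................................................... P:..........................................................
262 M:.......................................................... P:..........................................................
264 M:.......................................................... P:..........................................................
```

The outline below the fingers matches an upright block, and the hand offset is the same as block12's within 0.5 mm. I'll carry it to the bay.

Emit:
{"op": "apply_moves", "data": {
  "commands": [
    [[0,0,2],0,0.4],
    [[0,0,5],0,0.4],
    [[0,-1,8],0,0.4],
    [[0,-3.5,10.5],0.01,0.4],
    [[0,-7,11.4],0.02,0.4],
    [[0,-10.5,11.4],0.03,0.4],
    [[0,-14,11.4],0.03,0.4],
    [[0,-17.5,11.4],0.03,0.4],
    [[0,-21,11.4],0.03,0.4],
    [[0,-24.5,11.4],0.03,0.4],
    [[0,-28,11.4],0.03,0.4],
    [[0,-31.5,11.4],0.03,0.4],
    [[0,-35,11.4],0.03,0.4],
    [[0,-38.5,11.4],0.03,0.4],
    [[0,-42,11.4],0.03,0.4],
    [[0,-44.5,10],0.03,0.4],
    [[0,-45.7,8.5],0.03,0.4],
    [[0,-45.7,7.5],0.03,0.4],
    [[0,-45.7,7],0.03,0.4],
    [[0,-45.7,7],0.03,0.4]
  ]
}}

```text
clock: 32.23
tool_pos: [0.5308, -0.377, 0.1331]
orientation: [-179.9, 0.2, 1.7]
force: [0.1, 0.6, -2.1]
opening: 0.0618
gripper_force: 30.0
```

```bash
python3 m7.py
```

```text
32.2833 [ 0.5316 -0.3772  0.1345] [-1.7995e+02  1.1000e-01  1.7200e+00] [ 0.19  0.59 -1.81] [ 0.004 -0.02   0.003] 0.06183119383574478 29.998285174369812
[([292.7, 226.0], 0.72), ([354.4, 158.6], 0.62)]
[([292.7, 226.0], 0.72), ([354.4, 158.6], 0.62)]
pred origin px (bias +1.7 row not added) [356.  155.9]
```

Emit:
{"op": "apply_moves", "data": {
  "commands": [
    [[0.05,-0.15,-0.3],0,0.4],
    [[0.05,-0.15,-0.6],0,0.4],
    [[0.05,-0.15,-0.9],0,0.4],
    [[0.05,-0.15,-1.15],0,0.4],
    [[0.05,-0.15,-1.3],0,0.4],
    [[0.05,-0.15,-1.4],0,0.4],
    [[0.05,-0.15,-1.5],0,0.4],
    [[0.05,-0.15,-1.5],0,0.4]
  ]
}}

```text
clock: 33.05
tool_pos: [0.5325, -0.3798, 0.1215]
orientation: [180.0, -0.0, 1.7]
force: [-2.3, 3.7, 5.8]
opening: 0.0621
gripper_force: 30.0
```

Emit:
{"op": "apply_moves", "data": {
  "commands": [
    [[-0.03,0.06,0],0,0.4],
    [[-0.06,0.12,0],0,0.4],
    [[-0.06,0.12,0],0,0.4],
    [[-0.06,0.12,-0.1],0,0.4],
    [[-0.06,0.12,-0.2],0,0.4],
    [[-0.06,0.12,-0.2],0,0.4]
  ]
}}

```text
clock: 33.55
tool_pos: [0.5315, -0.3784, 0.1177]
orientation: [-180.0, 0.1, 1.7]
force: [0.4, -0.7, -2.7]
opening: 0.0619
gripper_force: 30.0
```

Emit:
{"op": "apply_moves", "data": {
  "commands": [
    [[0,0,-0.15],0,0.4],
    [[0,0,-0.3],0,0.4],
    [[0,0,-0.45],0,0.4],
    [[0,0,-0.55],0,0.4],
    [[0,0,-0.65],0,0.4],
    [[0,0,-0.7],0,0.4],
    [[0,0,-0.7],0,0.4]
  ]
}}

```text
clock: 34.13
tool_pos: [0.5318, -0.3785, 0.1113]
orientation: [-180.0, 0.0, 1.7]
force: [1.2, 0.8, -3.2]
opening: 0.062
gripper_force: 30.0
```

Emit:
{"op": "apply_moves", "data": {
  "commands": [
    [[0,0,-0.05],0,0.4],
    [[0,0,-0.1],0,0.4],
    [[0,0,-0.15],0,0.4],
    [[0,0,-0.2],0,0.4],
    [[0,0,-0.2],0,0.4]
  ]
}}

```text
clock: 34.55
tool_pos: [0.5319, -0.3786, 0.1099]
orientation: [180.0, -0.0, 1.7]
force: [-1.0, 0.4, 1.3]
opening: 0.062
gripper_force: 30.0
```

It's home: contact at TCP z 0.110, matching the bay floor. I'll press slightly, release and rise.

Emit:
{"op": "apply_moves", "data": {
  "commands": [
    [[0,0,-0.06],0,0.4],
    [[0,0,-0.06],0,0.33],
    [[0,0,-0.06],0,0.28],
    [[0,0,-0.06],0,0.22],
    [[0,0,0],0,0.1],
    [[0,0,0],0,0],
    [[0,0,0.5],0,0],
    [[0,0,2],0,0],
    [[0,0,5],0,0],
    [[0,0,7],0,0.3],
    [[0,0,7],0,0.6],
    [[0,0,7],0,1],
    [[0,0,7],0,1],
    [[0,0,7],0,1],
    [[0,0,6],0,1],
    [[0,0,5],0,1],
    [[0,0,4],0,1],
    [[0,0,3.5],0,1],
    [[0,0,3.2],0,1],
    [[0,0,3.1],0,1]
  ]
}}

```text
clock: 36.22
tool_pos: [0.5314, -0.3784, 0.1392]
orientation: [-180.0, 0.1, 1.7]
force: [0.1, 0.5, 0.7]
opening: 0.02
gripper_force: 0.0
```

Emit:
{"op": "apply_moves", "data": {
  "commands": [
    [[0,0,-0.1],0,1],
    [[0,0,-0.2],0,1],
    [[0,0,-0.3],0,1],
    [[0,0,-0.38],0,1],
    [[0,0,-0.38],0,1]
  ]
}}

```text
clock: 36.63
tool_pos: [0.5325, -0.3792, 0.1384]
orientation: [179.9, -0.1, 1.7]
force: [-1.0, -0.1, 6.0]
opening: 0.0003
gripper_force: 2.8
```

The top was touched at tip z 0.121, so block6 is fully seated. Now the toggle: I'll approach on its -y side with closed fingers and push towards +y.

Emit:
{"op": "apply_moves", "data": {
  "commands": [
    [[0,0,1.5],0,1],
    [[0,0,3.5],0,1],
    [[-2.5,-1.5,4],0,1],
    [[-5.5,-3.5,4],0,1],
    [[-8.5,-5.5,4],0,1],
    [[-10,-6.2,4],0,1],
    [[-10,-6.2,2],0,1],
    [[-10,-6.2,0],0,1],
    [[-10,-6.2,-1.5],0,1],
    [[-10,-6.2,-2],0,1],
    [[-10,-6.2,-2],0,1]
  ]
}}

```text
clock: 37.55
tool_pos: [0.4313, -0.4402, 0.1156]
orientation: [-179.9, 0.1, 1.7]
force: [0.0, -0.4, 0.0]
opening: 0.0004
gripper_force: 0.0
```

Emit:
{"op": "apply_moves", "data": {
  "commands": [
    [[0,0.5,0],0,1],
    [[0,1,0],0,1],
    [[0,1.4,0],0,1],
    [[0,1.8,0],0,1],
    [[0,2.2,0],0,1],
    [[0,2.6,0],0,1],
    [[0,3,0],0,1],
    [[0,3.4,0],0,1],
    [[0,3.8,0],0,1],
    [[0,4.2,0],0,1],
    [[0,4.4,0],0,1],
    [[0,4.4,0],0,1]
  ]
}}

```text
clock: 38.55
tool_pos: [0.4317, -0.396, 0.1165]
orientation: [-180.0, 0.0, 1.7]
force: [-0.3, 0.7, -0.1]
opening: 0.0004
gripper_force: 0.0
```

```bash
cat > m9.py <<'E'
from h import *
s=ctrl.snapshot("side"); o=ctrl.get_obs(); print(o["clock"],o["tool_pos"].round(4),np.round(o["force"],2))
print([(np.round(v["at"],1).tolist(),round(v["score"],2)) for v in ctrl.spot_point(s,"power_tip")[:3]])
for n,y in (("off",-.017),("on",.017)):
    P=np.array([.432,-.3816,.123])+rz(.03)@[0,y,0]; print(n,proj(s,P).round(1))
for n in ("block6","block12","marker","spare","vial","beaker"): print(n,[(np.round(v["at"],1).tolist(),round(v["score"],2)) for v in ctrl.spot_point(s,n)[:2]])
E
python3 m9.py
```

```text
38.6 [ 0.4318 -0.3963  0.1166] [-0.13  0.4  -0.93]
[([285.8, 225.8], 0.69), ([293.9, 225.4], 0.51)]
off [391.9 156.7]
on [386.6 160.5]
block6 [([294.5, 227.1], 0.85), ([356.1, 165.0], 0.81)]
block12 [([294.5, 227.1], 0.85), ([356.1, 165.0], 0.81)]
marker [([307.0, 265.2], 0.71)]
spare [([225.8, 206.6], 0.65)]
vial [([219.9, 288.7], 0.85)]
beaker [([252.5, 185.3], 0.69)]
```

Emit:
{"op": "apply_moves", "data": {
  "commands": [
    [[0,-1.5,0],0,1],
    [[0,-3.5,0],0,1],
    [[0,-4.5,1],0,1],
    [[0,-4.5,4],0,1],
    [[0,-4.5,8],0,1],
    [[0,-4,12],0,1],
    [[0,0,14],0,1],
    [[0,4,14],0,1],
    [[0,8,14],0,1],
    [[0,12,14],0,1],
    [[0,16,14],0,1],
    [[0,20,14],0,1],
    [[0,20,14],0,1]
  ]
}}

```text
clock: 40.03
tool_pos: [0.432, -0.1921, 0.2574]
orientation: [-179.9, -0.1, 1.9]
force: [-0.4, -0.5, 0.0]
opening: 0.0005
gripper_force: 0.0
```

```bash
cat >> m9.py <<'E'
im=s["img"].astype(int).sum(2)//3
print(im[148:172,378:402])
t=ctrl.snapshot("top"); print("top tip",[(np.round(v["at"],1).tolist(),round(v["score"],2)) for v in ctrl.spot_point(t,"power_tip")[:3]])
for n,y in (("off",-.017),("on",.017)): print(n,proj(t,np.array([.432,-.3816,.123])+rz(.03)@[0,y,0]).round(1))
E
python3 m9.py
```

```text
40.0833 [ 0.4323 -0.194   0.2575] [0.34 0.44 0.67]
[([224.4, 206.2], 0.65), ([250.6, 187.0], 0.52), ([387.5, 162.9], 0.44)]
off [391.9 156.7]
on [386.6 160.5]
block6 [([353.5, 163.7], 0.78), ([293.3, 228.0], 0.63)]
block12 [([353.5, 163.7], 0.78), ([293.3, 228.0], 0.63)]
marker [([305.8, 265.2], 0.67)]
spare [([224.2, 203.9], 0.65), ([295.2, 225.2], 0.62)]
vial [([225.3, 291.5], 0.76), ([183.5, 216.4], 0.52)]
beaker [([249.1, 185.4], 0.89), ([353.4, 162.1], 0.44)]
[[ 89  87  81  74  81  91  93 122 149 155 155 154 155 155 156 158 158 159
  160 162 162 163 163 163]
 [ 89  87  84  82  87  91  94  92 131 154 155 155 155 155 154 155 154 156
  158 161 162 163 165 166]
 [ 88  86  84  87  91  94  93  93 122 149 155 155 155 155 154 154 155 154
  155 154 156 159 161 163]
 [ 87  85  87  91  93  93  94  93  92 120 149 155 155 155 155 154 154 154
  155 155 155 155 154 155]
 [ 86  85  89  93  92  93  93  93  94  93 130 154 155 155 155 155 155 155
  154 155 155 154 154 155]
 [ 85  91  93  93  92  94  92  93  93  92 130 154 154 155 155 155 154 154
  154 154 154 156 155 155]
 [ 89  93  93  93  94  93
[... 1137 characters left out ...]
37  64 105 101  49  22
   22  23  41  72 107 133]
 [213 191 152 141 142 132 108 102 109  85  20  48  91 116 110  72  22  22
   18  28  82 126 142 142]
 [162 142 142 142 142 123  94  99 108  81  59 105 129 116  68  22  19  20
   38  76 122 141 141 142]
 [142 142 142 142 141 128 102  98 101  78  90 122 103  22  23  23  19  51
   91 126 142 142 141 149]
 [142 141 142 142 143 126  91  93 100  93  95  89  54  29  20  38  73 106
  132 141 141 140 153 172]
 [142 141 142 142 140 124  93  82  82  83 129 141 111  91  78  91 127 140
  142 141 143 156 178 179]
 [142 142 141 142 130 125 123 100  93  96 120 139 141 141 133 134 142 142
  142 150 164 184 179 152]]
top tip []
off [388.8 245.6]
on [377. 246.]
```

The lever's tip now shows at about (386,161) px, where "on" was predicted, having moved from (391,158.6). Both blocks are in place and the arm is clear, so I'm handing in.

```bash
python3 -c "
from plant import ctrl
print(ctrl.close_job())"
```

```text
the job is handed in; nothing more can be done
None
```

The job is handed in at about 40 s of the 69 s allowed: block12 is on the cork mat with its wells up, block6 is fully home in the bay with its wells up, and the toggle is on; on the way, block6 fell back onto its side once during the first attempt to stand it up.

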